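# Lock the grinding cup into the sample mill

## Task

Take the steel grinding cup by its handle, lift it straight up into the collar under the mill head so that its lugs pass through the gaps, and twist it counterclockwise (seen from above) until the lugs come up firmly against their stops and press the safety switch; then let go and leave it hanging there, level. Do it by feel: snug it up firmly, but never force or jam it against the mill, and leave the other things on the bench where they are.

Things in the scene. Friction and masses are not known exactly. Their poses are not given: they have to be found in the camera images.
- cup: Steel grinding cup, 0.24 to 0.38 kg, upright on the bench: 80 mm outside diameter, 80 mm high, wall 3.5 mm, open top. Origin: centre of its underside, z up the cup's axis. A straight level black handle runs out along the cup's own -x, joined by a steel neck 12 mm wide.
- cup_grip (a point): Middle of the handle's grip part, 140 mm from the cup's axis, 36 mm above the cup's underside. The grip part is 20 mm wide with flat upright sides, 24 mm high, and reaches from 88 to 188 mm from the cup's axis. Axes as the cup's.
- lug (a point): Underside of the bayonet lug above the handle: 44 mm from the cup's axis, 66 mm above the cup's underside. Three such lugs, 120 degrees apart, 12 mm wide, 6 mm thick, stand out to 50 mm from the axis below the rim. Axes as the cup's.
- mill: Sample mill, fixed: white motor head (104 mm across, blue band) on a steel column over a base plate 20 mm thick. Origin: on the head's vertical axis at bench height, z up; its -x is its front. Column at x +60, y +165 mm in this frame. Below the motor sits a steel bayonet collar (flange 132 mm, skirt 120 mm across), open downwards.
- mount (a point): Head axis at the collar's underside, 200 mm above the bench. The opening is 86 mm wide: 3 mm play all round the cup. Three gaps, each 25 degrees wide, let the lugs up; between them are ledges that then carry the lugs as the cup turns counterclockwise seen from above. Axes as the mill's.
- blade_tip (a point): Lower end of the spindle and blade (44 mm across), on the head's axis 180 mm above the bench. The cup's rim must come in below it, and the cup then rise straight up round it. Axes as the mill's.
- entry_mark (a point): Red mark on top of the flange. Lugs and gaps line up when the handle points out under it: 45 degrees from the mill's -x towards its +y, so the cup's yaw is 45 degrees less than the mill's. Lugs up, the cup's rim meets a springy gasket at 141 mm (cup's underside above bench). From 5 to 35 degrees of turn ramps lift it to 144 mm; let the handle rise with them.
- lock_mark (a point): Middle of the green band on the flange. Squeezing the gasket (20 N) makes the cup turn with about 0.5 to 1 N m. The lugs meet hard stops after 54 to 72 degrees of turn; where differs from mill to mill and is only felt. Firmly home means about 2 N m more than the running torque, as 15 N at the grip gives; under 1.3 is too slack, over 3.5 forces the mill.
- interlock (a joint): Spring plunger of the mill's safety switch, inside the collar: 0 m when free, pushed back about 4 mm by a lug over the last 5 degrees before the lugs are against their stops (light spring, under 2 N). The switch closes at 2.5 mm.
- vial_rack: Bystander: dark blue rack full of 2 ml vials with blue caps, 85 x 165 mm, 53 mm high. Origin at the centre of its underside.
- flask: Bystander: conical glass flask, 80 mm across the foot, 110 mm high. Origin at the centre of its underside.
- tablet_jar: Bystander: white plastic tablet jar with a blue cap, 60 mm across, 75 mm high. Origin at the centre of its underside.
- reagent: Bystander: amber glass bottle with a blue cap, 68 mm across, 150 mm high. Origin at the centre of its underside.
- mortar: Bystander: white porcelain mortar with its pestle in it, 104 mm across, about 55 mm high without the pestle. Origin at the centre of its underside.
- cup_lid: Bystander: loose white storage lid of the cup, 88 mm across, with a knob, 28 mm high; not needed now. Origin at the centre of its underside.
- dish: Bystander: small flat glass dish with a few tablets on it, 64 mm across, 9 mm high. Origin at the centre of its underside.
- brush: Bystander: wooden cleaning brush lying flat, 170 mm long.
There are look-alikes about, which are no part of the job. Several things have the shape of the cup; the one meant has the colours described above.

How it is judged:
By the outcome, as a careful person would: the job done as asked, in the order asked, and still so for the second after the job is handed in, with the robot touching nothing.
It also fails if it takes over 70 s, if anything falls off the work surface, if the arm or the gripper's body presses on something with over 40 N, if the wrist force passes 120 N, or if a joint passes its speed limit or range.

## Robot

A 6-joint arm with a two-finger parallel gripper is mounted at the origin on the work surface. World frame = base frame: x ahead of the robot, y to its left, z up, the work surface at z = 0. Lengths are in m, angles in rad, forces in N, time in s.
With the tool pointing down it reaches from about 0.25 to 0.775 m from the base axis. Payload 4 kg.
Tool frame: the origin (TCP) lies midway between the tips of the shut fingers; the grasp point (between the pads) lies grip_point_offset behind it (grip_point_offset is the distance from the TCP to the grasp point, in m); z points along the fingers, y is the line along which they close (so a half turn about z gives the same grasp; the last joint's range is limited). The gripper opens to 94 mm and grips with 3 to 60 N. Pads are 16 mm wide; open, the fingers measure 119 mm over their backs; the gripper's body (75 mm by 177 mm) begins 78 mm behind the grasp point.
Start: joints at [-1.4, 0.087, 1.371, -0, 1.684, -0.103], TCP at [0.149, -0.53, 0.206] pointing down, gripper open.
Joint ranges: [-3.1, 3.1], [-0.76, 2.03], [0.27, 2.55], [-1.08, 4.22], [0.17, 2.65], [-2.57, 2.57]. Speed limits (rad/s): [2.79, 2.79, 3.14, 3.14, 3.14, 3.14].

## Interface

Orientations are given as [roll, pitch, yaw] about the fixed x, y, z axes, in that order (R = Rz(yaw) Ry(pitch) Rx(roll)).
In Python, from bench import * gives the robot as it stands. The module is installed in compiled form; this text tells all that it offers.
- The arm moves only by the tool apply_moves, never from a script. Its argument "commands" is a list of rows, each a list of 7 numbers: the turn, a rotation vector about the world's x, y, z in rad, then the shift along the world's x, y, z in m, then the opening in per cent of the stroke, from 0 (shut) to 100 (fully open). In form: [[ax, ay, az, x, y, z, jaw], ...]. A call has exactly 5 rows; each row is the pose to reach, as a shift and turn from the pose commanded when the call began; what a row does not reach only later rows make up. A row lasts 1/10 s, in which the tool goes at most 50 mm and 8.59 degrees, less where a joint would pass 70% of its speed; a pose out of reach is approached as far as the arm can. A call with a gripper value outside its range is refused whole. The fingers move at their own pace and stop on an object; the grip force is fixed at half the most. Time passes only in rows, so rows that repeat a pose let the fingers close, or fill a call up. It gives the time, the measured TCP pose, the force, the opening and the grip force at its end, in the units of the state.
- get_obs(): the state, without advancing time (a new reading comes with each control period).
- snapshot(name): name is "scene" or "side" or "wrist"; returns a dict with "pixels" (420x560x3 uint8, red, green, blue), "vertical_fov" (degrees; the focal length in pixels is half the picture's height over the tangent of half this angle, whatever the lens; pixels are square), "cx", "cy" (the principal point, pixels), "rvec" (rotation vector, rad) and "tvec" (3), from world to camera coordinates, as OpenCV has them. Camera axes: x right, y down, z forward; pixel columns grow to the right and rows downward; lengths in m; the calibration is good to about 2 mm. The wrist camera is an equidistant fisheye: a pixel r from the principal point sees the ray r / f radians off the axis. A picture is of the moment at which its call begins. There is no depth.
- close_job(): hands the job in; it is judged then, once.
Trained networks look in the newest picture that a camera, given by its name, has taken for a name from the list of things; names that differ only in an ending like _2 or _b are one class to them, and where a whole thing is asked for, a point or a joint stands for the part that bears it (a point fixed in the world has none). Each returns a list of dicts, best first, with "score" (0 to 1); they miss things now and then, are a little off and sometimes report something else, mostly with a low value. They report only what shows in the picture. A call takes as long as a camera call. They do not tell look-alikes from the thing itself.
- masks_of(camera, query): "mask" (420x560 bool, what is visible of it) and "extent" ([left, top, right, bottom] in pixels, round what is visible of it).
- place_of(camera, query): "pixel" ([column, row] in pixels: a listed point, or the origin of a listed thing).
The state is a dict: "time": time; "joint_positions": joint angles; "qvel": joint speeds; "joint_torque": joint torques, N m; "tool_pos": TCP position; "ee_rot": TCP orientation; "wrist_force": force on the tool from outside, world axes, zero at the start; "wrist_torque": the same for the moment, N m; "width": finger opening in m; "finger_force": force on a finger pad.
Only numpy, scipy, OpenCV 4.12 (cv2) and the standard library are available. Lean on these libraries where they do the work, as an engineer would, in place of code of your own. Each camera call takes 0.05 s, during which the arm holds its last target. There are 200 camera calls.

## Working session

There is one attempt and no reset: what is moved stays moved. The work goes in short steps, Python scripts to look and compute and a tool call to move; the robot and the scene stay as the last step left them, time stands still between calls to the robot, and variables do not carry over. Pictures are saved under pics/ and viewed, at most 10 in all, crops included, and the job is handed in when it is done.

Besides the shell and the picture viewer there is one more tool, called after "Emit:" as name(argument=value, ...) on one line, values as JSON. apply_moves: Moves the arm, as the interface text tells. Its arguments: {"type":"object","properties":{"commands":{"type":"array"}},"required":["commands"]}

```bash
mkdir -p pics; python3 - <<'E'
from bench import *
import cv2, numpy as np
o=get_obs(); print({k:np.round(v,3).tolist() for k,v in o.items()})
for c in ["scene","side"]:
    s=snapshot(c); cv2.imwrite(f"pics/{c}0.png",cv2.resize(s["pixels"][:,:,::-1],(784,588)))
    print(c,s["vertical_fov"],s["cx"],s["cy"],s["rvec"],s["tvec"])
    for q in ["cup","cup_grip","lug","mount","blade_tip","entry_mark","lock_mark","mill"]:
        print(q,[(np.round(d["pixel"],1).tolist(),round(d["score"],2)) for d in place_of(c,q)][:4])
E
```

```text
{'time': 0.0, 'joint_positions': [-1.4, 0.088, 1.372, 0.0, 1.684, -0.103], 'qvel': [-0.001, 0.001, 0.0, 0.001, 0.0, -0.001], 'joint_torque': [-0.001, -34.017, -30.243, 0.072, 0.033, -0.0], 'tool_pos': [0.149, -0.529, 0.204], 'ee_rot': [-3.139, -0.0, 0.274], 'wrist_force': [-0.614, -0.004, 0.108], 'wrist_torque': [-0.003, -0.026, 0.007], 'finger_force': 0.0, 'width': 0.094}
scene 47.01038246614841 270.7498960998792 210.3114325229779 [ 1.5826618   1.99691254 -0.79498133] [ 0.10522582 -0.28744713  1.95714711]
cup [([227.3, 174.6], 0.84), ([196.6, 253.3], 0.65), ([139.8, 225.5], 0.59), ([144.5, 201.7], 0.38)]
cup_grip [([188.7, 174.4], 0.73), ([208.8, 214.2], 0.71)]
lug [([201.2, 231.5], 0.92), ([214.1, 156.9], 0.83), ([200.5, 253.6], 0.62)]
mount [([112.3, 204.2], 0.37), ([427.5, 233.5], 0.31)]
blade_tip [([314.6, 239.1], 0.96)]
entry_mark [([332.9, 215.0], 0.82)]
lock_mark [([312.0, 204.7], 0.97)]
mill [([308.6, 277.9], 0.85), ([240.3, 300.3], 0.64)]
side 47.514697346541695 271.54198373580755 202.8095698085088 [ 0.79180057 -2.61727932  1.0224236 ] [0.44765642 0.30343122 1.37345915]
cup [([372.8, 221.2], 0.6), ([143.9, 392.5], 0.32)]
cup_grip [([306.3, 186.3], 0.64), ([378.4, 187.4], 0.53), ([205.4, 208.9], 0.48)]
lug [([287.0, 170.9], 0.89), ([380.8, 197.1], 0.75)]
mount [([164.1, 351.3], 0.4)]
blade_tip [([205.6, 211.1], 0.56)]
entry_mark [([209.2, 211.5], 0.86)]
lock_mark [([223.5, 198.2], 0.63)]
mill [([211.6, 251.5], 0.55)]
```

View pics/scene0.png

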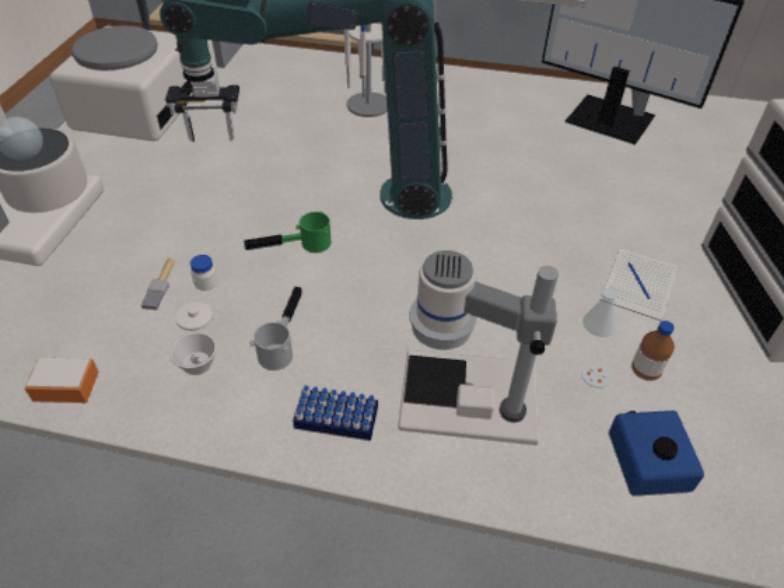

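View pics/side0.png

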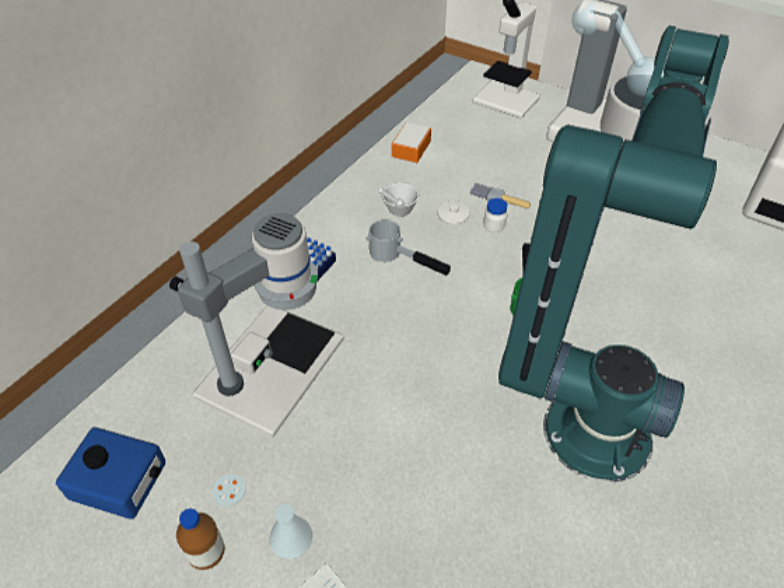

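```bash
cat > h.py <<'E'
from bench import *
import cv2, numpy as np
from scipy.optimize import least_squares
def cam(s):
    f=s["pixels"].shape[0]/2/np.tan(np.radians(s["vertical_fov"])/2)
    R=cv2.Rodrigues(np.array(s["rvec"],float))[0]; t=np.array(s["tvec"],float).ravel()
    return dict(f=f,R=R,t=t,c=np.array([s["cx"],s["cy"]]))
def ray(k,p,fish=False):
    u=(np.array(p)-k["c"])/k["f"]
    if fish:
        r=np.hypot(*u); d=np.r_[u/r*np.sin(r),np.cos(r)]
    else: d=np.r_[u,1]
    return -k["R"].T@k["t"], k["R"].T@(d/np.linalg.norm(d))
def proj(k,X,fish=False):
    q=np.atleast_2d(X)@k["R"].T+k["t"]
    if fish:
        n=np.hypot(q[:,0],q[:,1]); a=np.arctan2(n,q[:,2]); return k["c"]+k["f"]*q[:,:2]/n[:,None]*a[:,None]
    return k["c"]+k["f"]*q[:,:2]/q[:,2:]
def atz(k,p,z,fish=False):
    o,d=ray(k,p,fish); return o+d*(z-o[2])/d[2]
def tri(ks,ps):
    A=0;b=0
    for k,p in zip(ks,ps):
        o,d=ray(k,p); M=np.eye(3)-np.outer(d,d); A=A+M; b=b+M@o
    X=np.linalg.solve(A,b); return X,[np.round(proj(k,X)[0]-p,1).tolist() for k,p in zip(ks,ps)]
E
python3 - <<'E'
from h import *
S=snapshot("scene");D=snapshot("side");ks=[cam(S),cam(D)]
np.set_printoptions(precision=4,suppress=True)
P={"grip":((208.8,214.2),(306.3,186.3),.036),"lug":((201.2,231.5),(287,170.9),.066),"cup":((196.6,253.3),None,0),
"blade":((314.6,239.1),(205.6,211.1),.18),"entry":((332.9,215),(209.2,211.5),.23),"lock":((312,204.7),(223.5,198.2),.23),"mill":((308.6,277.9),(211.6,251.5),0)}
for n,(a,b,z) in P.items():
    print(n,atz(ks[0],a,z),b and atz(ks[1],b,z), b and tri(ks,[a,b]))
def crop(im,x,y): return cv2.resize(im[y:y+75,x:x+100,::-1],(400,300),interpolation=cv2.INTER_CUBIC)
a,b=S["pixels"],D["pixels"]
cv2.imwrite("pics/c1.png",np.vstack([np.hstack([crop(a,285,178),crop(a,160,195)]),np.hstack([crop(b,160,150),crop(b,245,140)])]))
E
```

```text
grip [ 0.5111 -0.2028  0.036 ] [ 0.5283 -0.2017  0.036 ] (array([ 0.523 , -0.1957,  0.047 ]), [[0.6, 0.6], [0.6, -0.6]])
lug [ 0.6145 -0.1914  0.066 ] [ 0.6099 -0.2036  0.066 ] (array([ 0.6101, -0.197 ,  0.0656]), [[-1.2, -1.2], [-1.1, 1.1]])
cup [ 0.6526 -0.2007  0.    ] None None
blade [0.6602 0.1702 0.18  ] [0.6528 0.1738 0.18  ] (array([0.6561, 0.1702, 0.175 ]), [[0.1, 0.1], [0.1, -0.1]])
entry [0.6037 0.209  0.23  ] [0.6103 0.2012 0.23  ] (array([0.6072, 0.2071, 0.2352]), [[-0.7, -0.5], [-0.7, 0.5]])
lock [0.5775 0.1453 0.23  ] [0.6084 0.1389 0.23  ] (array([0.5966, 0.149 , 0.2479]), [[0.6, 0.5], [0.6, -0.5]])
mill [0.6648 0.1655 0.    ] [0.6463 0.1832 0.    ] (array([ 0.655 ,  0.1689, -0.0171]), [[1.3, 1.0], [1.2, -1.0]])
```

View pics/c1.png

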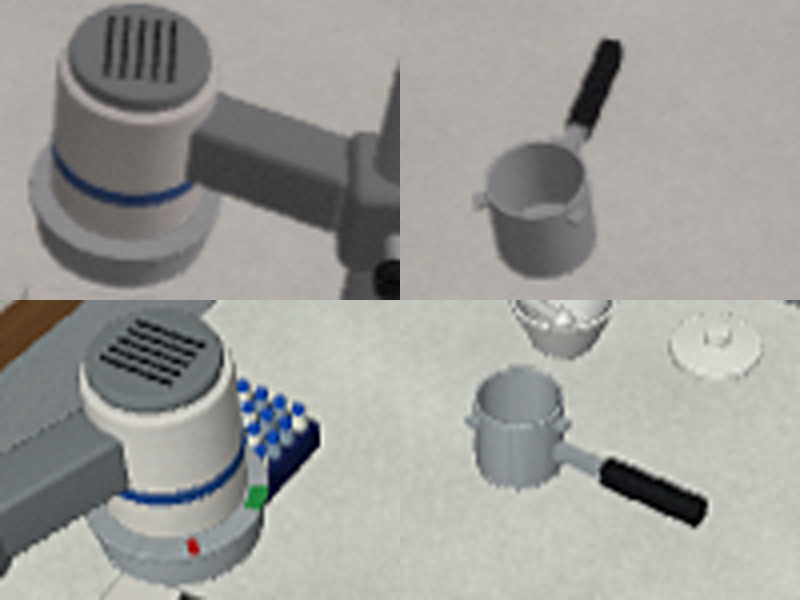

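```bash
python3 - <<'E'
from h import *
np.set_printoptions(precision=4,suppress=True)
ks=[cam(snapshot("scene")),cam(snapshot("side"))]
th=np.linspace(0,2*np.pi,361)
def circ(k,x,y,z,r): return proj(k,np.c_[x+r*np.cos(th),y+r*np.sin(th),0*th+z])
def ext(k,x,y,z,r):
    p=circ(k,x,y,z,r); return p[:,0].min(),p[:,0].max(),p[:,1].min(),p[:,1].max()
def fc(v):
    x,y,yaw=v; e0=ext(ks[0],x,y,.08,.04); e1=ext(ks[1],x,y,.08,.04)
    r=[e0[0]-181.75,e0[1]-206.5,e0[2]-230,e1[0]-263.5,e1[1]-286.25,e1[2]-157,
       ext(ks[0],x,y,0,.04)[3]-264.2, ext(ks[1],x,y,0,.04)[3]-186.75]
    for i,ps in enumerate([[(.188,(213.25,205)),(.088,(205,227.5)),(.14,(208.8,214.2))],[(.188,(320,193.75)),(.088,(296.5,182.5)),(.14,(306.3,186.3))]]):
        for R,p in ps:
            q=proj(ks[i],[x-R*np.cos(yaw),y-R*np.sin(yaw),.038])[0]-p; r+=list(q*.7)
    return np.array(r)
s=least_squares(fc,[.65,-.2,0.1],loss="soft_l1"); print("cup",s.x,s.fun.round(1))
def fm(v):
    x,y,zf,yaw=v
    e0=ext(ks[0],x,y,zf,.066); e1=ext(ks[1],x,y,zf,.066)
    r=[e0[0]-292.5,e0[1]-340,e1[0]-182,e1[1]-226.75,ext(ks[0],x,y,.2,.06)[3]-249,ext(ks[1],x,y,.2,.06)[3]-220.5]
    r+=list(proj(ks[0],[x,y,.18])[0]-(314.6,239.1))+list(proj(ks[1],[x,y,.18])[0]-(205.6,211.1))
    a=yaw+np.radians(135); r+=list(proj(ks[1],[x+.06*np.cos(a),y+.06*np.sin(a),zf])[0]-(208.3,211.5))
    return np.array(r)
s=least_squares(fm,[.655,.17,.23,.1],loss="soft_l1"); print("mill",s.x,s.fun.round(1))
x,y,zf,_=s.x
for n,p in [("red",(208.3,211.5)),("green",(224.5,199))]:
    q=atz(ks[1],p,zf)-[x,y,0]; print(n,np.hypot(q[0],q[1]),np.degrees(np.arctan2(q[1],q[0])))
# base column foot/top: scene full px (513,412)/1.4 ; side (229,384)/1.4 ; at z~.02
for k,p in zip(ks,[(513/1.4,412/1.4),(229/1.4,386/1.4)]):
    q=atz(k,p,.02)-[x,y,0]; print("col",q,np.degrees(np.arctan2(q[1],q[0]))-np.degrees(np.arctan2(165,60)))
# base plate corners (scene, side)
for n,k,p in [("scene",ks[0],[(405,353),(402,428),(536,437),(538,365)]),("side",ks[1],[(195,393),(273,432),(343,339)])]:
    P=[atz(k,np.array(q)/1.4,.02)[:2] for q in p]; print(n,P,[np.degrees(np.arctan2(*(b-a)[::-1])) for a,b in zip(P,P[1:])])
E
```

```text
cup [ 0.6581 -0.1982  0.0025] [-0.8  0.6 -1.2 -0.2 -0.2 -0.9  0.6  1.   0.3  0.3 -0.4 -0.5  0.4  0.9
  0.3 -0.5 -0.6 -0.5  1.5  0.9]
mill [0.6547 0.1695 0.2361 0.1109] [-0.5  0.4 -1.5  0.3  0.7  0.5  0.1 -1.5  0.4 -1.2  0.   0.2]
red 0.0593015529740936 141.38739862111538
green 0.060240311544247416 -155.14625151877547
col [0.0434 0.1731 0.02  ] 5.916967563301355
col [0.044  0.1752 0.02  ] 5.898951998955695
scene [array([0.5953, 0.09  ]), array([0.79  , 0.1235]), array([0.7481, 0.3938]), array([0.5603, 0.3854])] [np.float64(9.741151195280288), np.float64(98.81441300907446), np.float64(-177.41706908346427)]
side [array([0.7471, 0.3981]), array([0.5473, 0.3784]), array([0.5696, 0.1061])] [np.float64(-174.37601403183382), np.float64(-85.31872669574513)]
```

```bash
python3 -c "
from bench import *
print(globals().get('grip_point_offset'),[n for n in dir() if not n.startswith('_')])"
```

```text
0.0188 ['IKError', 'close_job', 'get_obs', 'grip_point_offset', 'masks_of', 'place_of', 'snapshot']
```

Emit:
apply_moves(commands=[[0,0,0.143,0.02,0.016,0,60],[0,0,0.286,0.039,0.033,0,60],[0,0,0.43,0.058,0.05,0,60],[0,0,0.573,0.078,0.066,0,60],[0,0,0.717,0.097,0.083,0,60]])

```text
time: 1.6
tool_pos: [0.2464, -0.4459, 0.2056]
ee_rot: [3.141, 0.0, 0.997]
wrist_force: [-0.1, 1.3, -0.6]
width: 0.0582
finger_force: 0.0
```

Emit:
apply_moves(commands=[[0,0,0.143,0.02,0.016,0,60],[0,0,0.286,0.039,0.033,0,60],[0,0,0.43,0.058,0.05,0,60],[0,0,0.573,0.078,0.066,0,60],[0,0,0.717,0.097,0.083,0,60]])

```text
time: 2.1
tool_pos: [0.3435, -0.3628, 0.2056]
ee_rot: [3.141, 0.0, 1.714]
wrist_force: [-0.2, 0.9, 0.2]
width: 0.0563
finger_force: 0.0
```

Emit:
apply_moves(commands=[[0,0,0.143,0.02,0.016,0,60],[0,0,0.286,0.039,0.033,0,60],[0,0,0.43,0.058,0.05,0,60],[0,0,0.573,0.078,0.066,0,60],[0,0,0.717,0.097,0.083,0,60]])

```text
time: 2.6
tool_pos: [0.4405, -0.2798, 0.2056]
ee_rot: [3.141, 0.0, 2.431]
wrist_force: [0.0, -0.6, -0.6]
width: 0.0564
finger_force: 0.0
```

Emit:
apply_moves(commands=[[0,0,0.143,0.02,0.016,0,60],[0,0,0.286,0.039,0.033,0,60],[0,0,0.43,0.058,0.05,0,60],[0,0,0.573,0.078,0.066,0,60],[0,0,0.717,0.097,0.083,0,60]])

```text
time: 3.1
tool_pos: [0.5375, -0.1968, 0.2055]
ee_rot: [-3.142, 0.0, -3.135]
wrist_force: [-0.5, 0.1, -0.6]
width: 0.0567
finger_force: 0.0
```

```bash
python3 - <<'E'
from h import *
np.set_printoptions(precision=4,suppress=True)
s=snapshot("wrist");k=cam(s);cv2.imwrite("pics/w1.png",cv2.resize(s["pixels"][:,:,::-1],(784,588)))
print("cam at",-k["R"].T@k["t"],"axis",k["R"][2])
for q,z in [("cup",0),("cup_grip",.036),("lug",.066),("entry_mark",.236),("blade_tip",.18),("lock_mark",.236)]:
    for d in place_of("wrist",q)[:3]: print(q,np.round(d["pixel"],1),round(d["score"],2),atz(k,d["pixel"],z,True))
E
```

```text
cam at [ 0.4541 -0.197   0.3846] axis [ 0.2888  0.0021 -0.9574]
cup [278.7 275.6] 0.63 [ 0.6582 -0.1973  0.    ]
cup_grip [278.9 176.2] 0.82 [ 0.5183 -0.1975  0.036 ]
cup_grip [147.  13.] 0.64 [ 0.3264 -0.3466  0.036 ]
cup_grip [ 36.4 169. ] 0.2 [ 0.5007 -0.5211  0.036 ]
lug [276.5 266.3] 0.57 [ 0.6117 -0.1997  0.066 ]
lock_mark [509.7 264.3] 0.31 [ 0.532 -0.054  0.236]
```

View pics/w1.png

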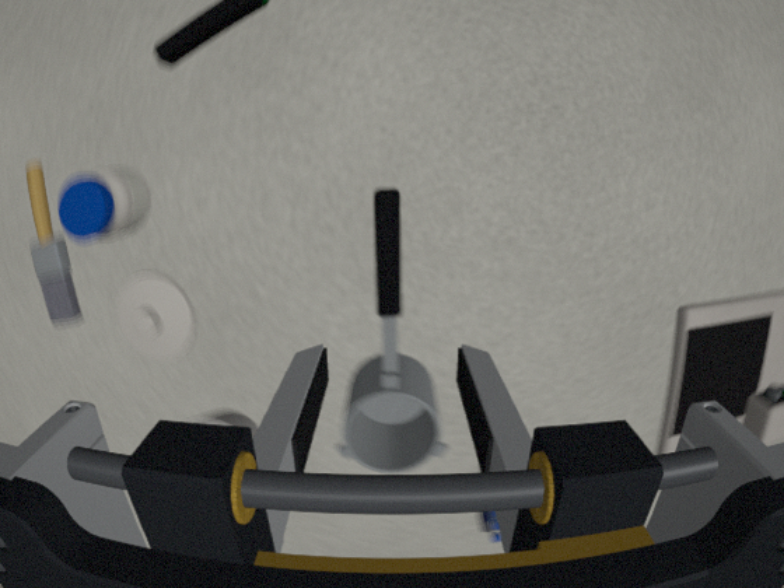

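```bash
python3 - <<'E'
from h import *
s=snapshot("wrist");k=cam(s);im=s["pixels"].astype(int)
g=im.sum(2)
P=[]
for r in range(140,222,6):
    c=np.where(g[r,255:300]<150)[0]+255
    if len(c)>5: P.append(atz(k,(c.mean(),r),.048,True))
P=np.array(P);print(P.round(4)); print(np.polyfit(P[:,0],P[:,1],1))
E
```

```text
[[ 0.4765 -0.2011  0.048 ]
 [ 0.4828 -0.2012  0.048 ]
 [ 0.489  -0.2017  0.048 ]
 [ 0.4953 -0.2012  0.048 ]
 [ 0.5017 -0.2013  0.048 ]
 [ 0.508  -0.2013  0.048 ]
 [ 0.5144 -0.2008  0.048 ]
 [ 0.5209 -0.2008  0.048 ]
 [ 0.5274 -0.2009  0.048 ]
 [ 0.5339 -0.2009  0.048 ]
 [ 0.5405 -0.2009  0.048 ]
 [ 0.5472 -0.201   0.048 ]
 [ 0.5539 -0.201   0.048 ]
 [ 0.5607 -0.2005  0.048 ]]
[ 0.00740889 -0.20489153]
```

Emit:
apply_moves(commands=[[0,0,0,0,-0.003,-0.045,60],[0,0,0,0,-0.003,-0.09,60],[0,0,0,0,-0.003,-0.135,60],[0,0,0,0,-0.003,-0.175,60],[0,0,0,0,-0.003,-0.188,60]])

```text
time: 4.0
tool_pos: [0.5327, -0.1995, 0.0124]
ee_rot: [3.137, -0.008, 3.14]
wrist_force: [-1.3, -0.4, 0.1]
width: 0.0563
finger_force: 0.0
```

Emit:
apply_moves(commands=[[0,0,0,0,0,0,40],[0,0,0,0,0,0,20],[0,0,0,0,0,0,0],[0,0,0,0,0,0,0],[0,0,0,0,0,0,0]])

```text
time: 4.5
tool_pos: [0.5378, -0.201, 0.0193]
ee_rot: [-3.14, 0.003, -3.141]
wrist_force: [-0.4, 0.8, 0.7]
width: 0.0195
finger_force: 13.0
```

Emit:
apply_moves(commands=[[0,0,0,0,0,0,0],[0,0,0,0,0,0,0],[0,0,0,0,0,0.003,0],[0,0,0,0,0,0.008,0],[0,0,0,0,0,0.015,0]])

```text
time: 5.0
tool_pos: [0.5351, -0.1999, 0.031]
ee_rot: [3.14, -0.004, -3.141]
wrist_force: [1.3, -0.2, -3.5]
width: 0.0197
finger_force: 30.0
```

Emit:
apply_moves(commands=[[0,0,0,0,0,0.011,0],[0,0,0,0,0,0.024,0],[0,0,0,0,0,0.038,0],[0,0,0,0,0,0.05,0],[0,0,0,0,0,0.055,0]])

```text
time: 5.5
tool_pos: [0.5379, -0.2011, 0.0902]
ee_rot: [-3.14, 0.004, -3.141]
wrist_force: [0.3, -0.5, -1.8]
width: 0.02
finger_force: 30.0
```

```bash
python3 - <<'E'
from h import *
np.set_printoptions(precision=4,suppress=True)
o=get_obs();print({k:np.round(o[k],4).tolist() for k in("tool_pos","ee_rot","wrist_force","wrist_torque","joint_positions")})
S=snapshot("scene");D=snapshot("side");
for c,s in (("scene",S),("side",D)):
    k=cam(s)
    for q,z in [("cup",.07),("cup_grip",.106),("lug",.136)]:
        for d in place_of(c,q)[:3]: print(c,q,np.round(d["pixel"],1),round(d["score"],2),atz(k,d["pixel"],z))
def crop(im,x,y): return cv2.resize(im[y:y+113,x:x+100,::-1],(400,452),interpolation=cv2.INTER_CUBIC)
cv2.imwrite("pics/c2.png",np.hstack([crop(S["pixels"],150,150),crop(D["pixels"],235,90)]))
E
```

```text
{'tool_pos': [0.5379, -0.2011, 0.0902], 'ee_rot': [-3.1399, 0.0036, -3.1414], 'wrist_force': [0.2674, -0.463, -1.8294], 'wrist_torque': [0.004, 0.1601, 0.0436], 'joint_positions': [-0.4566, 0.1874, 1.4891, 0.0001, 1.4611, -2.0275]}
scene cup [195.2 239. ] 0.88 [ 0.6514 -0.198   0.07  ]
scene cup_grip [205.2 201.1] 0.81 [ 0.5197 -0.2058  0.106 ]
scene lug [198.1 215.9] 0.78 [ 0.6132 -0.1946  0.136 ]
side cup [276.2 167.1] 0.95 [ 0.65   -0.1955  0.07  ]
side cup_grip [309.4 170.6] 0.77 [ 0.5249 -0.2104  0.106 ]
side lug [284.8 154.8] 0.66 [ 0.62   -0.2036  0.136 ]
side lug [207.9 386.4] 0.46 [0.3359 0.5609 0.136 ]
```

View pics/c2.png

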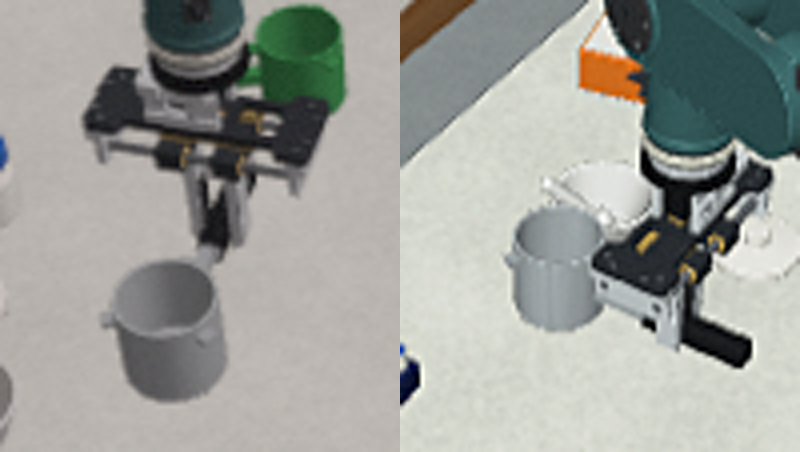

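```bash
python3 - <<'E'
from h import *
np.set_printoptions(precision=4,suppress=True)
o=get_obs();print({k:np.round(o[k],4).tolist() for k in("time","tool_pos","ee_rot")})
ks=[cam(snapshot("scene")),cam(snapshot("side"))]
th=np.linspace(0,2*np.pi,361);C=np.c_[.04*np.cos(th),.04*np.sin(th),0*th]
obs=[178,204.25,215,249.5,263.25,286,141.25,172]
bias=np.array([-.8,.6,-1.2,.6,-.2,-.2,-.9,1.0])
def f(v):
    x,y,z,p=v; R=cv2.Rodrigues(np.array([0,p,0.]))[0]; r=[]
    for k in ks:
        t=proj(k,(C+[0,0,.08])@R.T+[x,y,z]); b=proj(k,C@R.T+[x,y,z]); r+=[t[:,0].min(),t[:,0].max(),t[:,1].min(),b[:,1].max()]
    return np.array(r)-obs-bias
s=least_squares(f,[.655,-.2,.07,0.]);J=s.jac;print(s.x,s.fun.round(1),np.sqrt(np.diag(np.linalg.inv(J.T@J)))*.4)
E
```

```text
{'time': 5.9, 'tool_pos': [0.5362, -0.2003, 0.0866], 'ee_rot': [3.1408, -0.0016, -3.1414]}
[ 0.6583 -0.1991  0.0714  0.0158] [ 0.2 -0.3 -0.5  0.4 -0.4  0.3  0.1  0.1] [0.0024 0.0008 0.0011 0.0373]
```

Emit:
apply_moves(commands=[[0,0,-0.02,-0.01,0.01,0.01,0],[0,0,-0.05,-0.025,0.035,0.02,0],[0,0,-0.08,-0.04,0.06,0.03,0],[0,0,-0.11,-0.058,0.09,0.04,0],[0,0,-0.15,-0.076,0.118,0.05,0]])

```text
time: 6.5
tool_pos: [0.4598, -0.0814, 0.1377]
ee_rot: [3.141, -0.0, 2.99]
wrist_force: [0.6, 0.1, -2.5]
width: 0.0199
finger_force: 30.0
```

Emit:
apply_moves(commands=[[0,0,-0.03,-0.018,0.028,0,0],[0,0,-0.06,-0.036,0.056,0,0],[0,0,-0.09,-0.052,0.082,0,0],[0,0,-0.12,-0.066,0.104,0,0],[0,0,-0.15,-0.077,0.118,0,0]])

```text
time: 7.0
tool_pos: [0.3826, 0.037, 0.1375]
ee_rot: [3.14, -0.0, 2.842]
wrist_force: [-0.0, -0.0, -2.9]
width: 0.0196
finger_force: 30.0
```

Emit:
apply_moves(commands=[[0,0,-0.03,0.003,0.03,0,0],[0,0,-0.07,0.006,0.062,0,0],[0,0,-0.11,0.009,0.096,0,0],[0,0,-0.15,0.012,0.13,0,0],[0,0,-0.19,0.014,0.165,0,0]])

```text
time: 7.5
tool_pos: [0.3976, 0.2021, 0.1376]
ee_rot: [3.141, 0.0, 2.65]
wrist_force: [0.9, -0.4, -2.5]
width: 0.0198
finger_force: 30.0
```

Emit:
apply_moves(commands=[[0,0,-0.04,0.003,0.035,0,0],[0,0,-0.08,0.006,0.07,0,0],[0,0,-0.12,0.009,0.105,-0.01,0],[0,0,-0.16,0.012,0.14,-0.03,0],[0,0,-0.19,0.013,0.165,-0.05,0]])

```text
time: 8.0
tool_pos: [0.4109, 0.3683, 0.0874]
ee_rot: [3.139, -0.001, 2.462]
wrist_force: [0.5, -0.2, -3.7]
width: 0.0194
finger_force: 30.0
```

Emit:
apply_moves(commands=[[0,0,0,0,0,0,0],[0,0,0,0,0,0,0],[0,0,0,0,0,0,0],[0,0,0,0,0,0,0],[0,0,0,0,0,0,0]])

```text
time: 8.5
tool_pos: [0.4114, 0.3651, 0.0887]
ee_rot: [3.139, 0.001, 2.461]
wrist_force: [-0.3, -0.3, -2.9]
width: 0.0197
finger_force: 30.0
```

```bash
python3 - <<'E'
from h import *
np.set_printoptions(precision=4,suppress=True)
o=get_obs();print({k:np.round(o[k],4).tolist() for k in("time","tool_pos","ee_rot","wrist_force","joint_positions")})
s=snapshot("wrist");k=cam(s);cv2.imwrite("pics/w2.png",cv2.resize(s["pixels"][:,:,::-1],(784,588)))
print("cam at",-k["R"].T@k["t"],"axis",k["R"][2])
print("pred mount/blade/red px",proj(k,[[.655,.17,.2],[.655,.17,.18],[.655+.06*np.cos(2.47),.17+.06*np.sin(2.47),.236]],True))
for q,z in [("cup",.07),("cup_grip",.106),("lug",.136),("entry_mark",.236),("blade_tip",.18),("lock_mark",.236),("mount",.2)]:
    for d in place_of("wrist",q)[:2]: print(q,np.round(d["pixel"],1),round(d["score"],2),atz(k,d["pixel"],z,True))
E
```

```text
{'time': 8.5, 'tool_pos': [0.4114, 0.3651, 0.0887], 'ee_rot': [3.1394, 0.0006, 2.4607], 'wrist_force': [-0.2983, -0.3068, -2.8956], 'joint_positions': [0.6227, 0.1376, 1.5495, 0.0, 1.4523, -0.2671]}
cam at [0.3465 0.4183 0.2678] axis [ 0.2259 -0.1798 -0.9574]
pred mount/blade/red px [[281.3699 572.6302]
 [281.2698 556.8203]
 [281.0814 597.091 ]]
cup [281.1 362.6] 0.85 [0.4921 0.3021 0.07  ]
cup_grip [283.4 240.9] 0.8 [0.3983 0.3793 0.106 ]
cup_grip [532.8 124.6] 0.41 [0.4393 0.5446 0.106 ]
lug [281.4 396.8] 0.81 [0.4663 0.3227 0.136 ]
blade_tip [405.3  81. ] 0.74 [0.3596 0.4529 0.18  ]
```

View pics/w2.png

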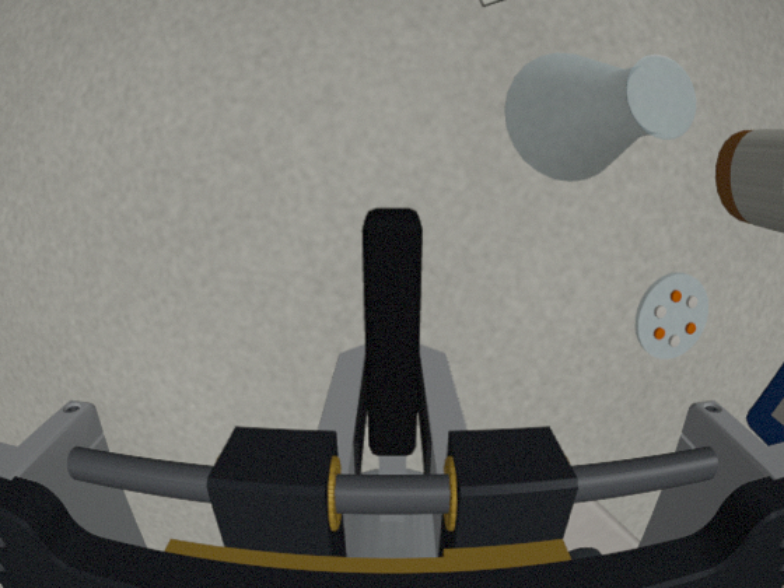

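Emit:
apply_moves(commands=[[0,0,0,0.014,-0.011,0,0],[0,0,0,0.034,-0.027,0,0],[0,0,0,0.056,-0.045,0,0],[0,0,0,0.076,-0.061,0,0],[0,0,0,0.09,-0.0725,0,0]])

```text
time: 9.4
tool_pos: [0.5019, 0.2918, 0.0874]
ee_rot: [-3.141, 0.0, 2.461]
wrist_force: [0.1, 0.6, -1.2]
width: 0.02
finger_force: 30.0
```

Emit:
apply_moves(commands=[[0,0,0,0.015,-0.012,0,0],[0,0,0,0.03,-0.024,0,0],[0,0,0,0.043,-0.035,0,0],[0,0,0,0.053,-0.043,0,0],[0,0,0,0.06,-0.0485,0,0]])

```text
time: 9.9
tool_pos: [0.5616, 0.2437, 0.0874]
ee_rot: [-3.142, -0.0, 2.461]
wrist_force: [0.4, -0.6, -3.2]
width: 0.0199
finger_force: 30.0
```

Emit:
apply_moves(commands=[[0,0,0,0,0,0,0],[0,0,0,0,0,0,0],[0,0,0,0,0,0,0],[0,0,0,0,0,0,0],[0,0,0,0,0,0,0]])

```text
time: 10.4
tool_pos: [0.5604, 0.2449, 0.0876]
ee_rot: [3.141, -0.0, 2.463]
wrist_force: [-0.4, 0.4, -2.1]
width: 0.0195
finger_force: 30.0
```

```bash
python3 - <<'E'
from h import *
np.set_printoptions(precision=4,suppress=True)
o=get_obs();print({k:np.round(o[k],4).tolist() for k in("time","tool_pos","ee_rot","wrist_force","joint_positions")})
S=snapshot("scene");D=snapshot("side")
def crop(im,x,y): return cv2.resize(im[y:y+120,x:x+80,::-1],(400,600),interpolation=cv2.INTER_CUBIC)
cv2.imwrite("pics/c3.png",np.hstack([crop(S["pixels"],278,170),crop(D["pixels"],165,140)]))
T=np.array(o["tool_pos"]);a=o["ee_rot"][2];c=T[:2]-.121*np.array([np.cos(a),np.sin(a)]);print("cup",c)
for n,s in (("scene",S),("side",D)):
    k=cam(s); print(n,"cup0,grip,lug pred",proj(k,[[*c,.07],[*(c+.14*np.array([np.cos(a),np.sin(a)])),.106]]))
    for q in ["cup","cup_grip","lug","blade_tip","mill","entry_mark"]:
        print(q,[(np.round(d["pixel"],1),round(d["score"],2)) for d in place_of(n,q)[:3]])
E
```

```text
{'time': 10.4, 'tool_pos': [0.5604, 0.2449, 0.0876], 'ee_rot': [3.1414, -0.0001, 2.4626], 'wrist_force': [-0.4389, 0.3921, -2.1098], 'joint_positions': [0.3193, 0.272, 1.3922, 0.0002, 1.4773, -0.5725]}
cup [0.6545 0.1689]
scene cup0,grip,lug pred [[311.8148 261.5183]
 [347.064  231.9157]]
cup [(array([311.6, 261. ]), 0.82), (array([226.1, 175.1]), 0.77)]
cup_grip [(array([344.5, 229. ]), 0.74), (array([184.3, 174.6]), 0.66)]
lug [(array([210.5, 160.6]), 0.95), (array([327.4, 243. ]), 0.93), (array([110.7, 206.4]), 0.62)]
blade_tip []
mill [(array([310.4, 276.3]), 0.56), (array([147. , 201.1]), 0.24)]
entry_mark [(array([335.6, 215.5]), 0.63)]
side cup0,grip,lug pred [[210.1103 233.5735]
 [219.1836 261.9012]]
cup [(array([207.9, 239.6]), 0.78)]
cup_grip [(array([218.4, 259.6]), 0.79)]
lug [(array([381.1, 198.2]), 0.81), (array([210.8, 231.9]), 0.55)]
blade_tip [(array([207.6, 208.8]), 0.67)]
mill [(array([208.9, 248.6]), 0.88)]
entry_mark [(array([207.3, 212.2]), 0.71)]
```

View pics/c3.png

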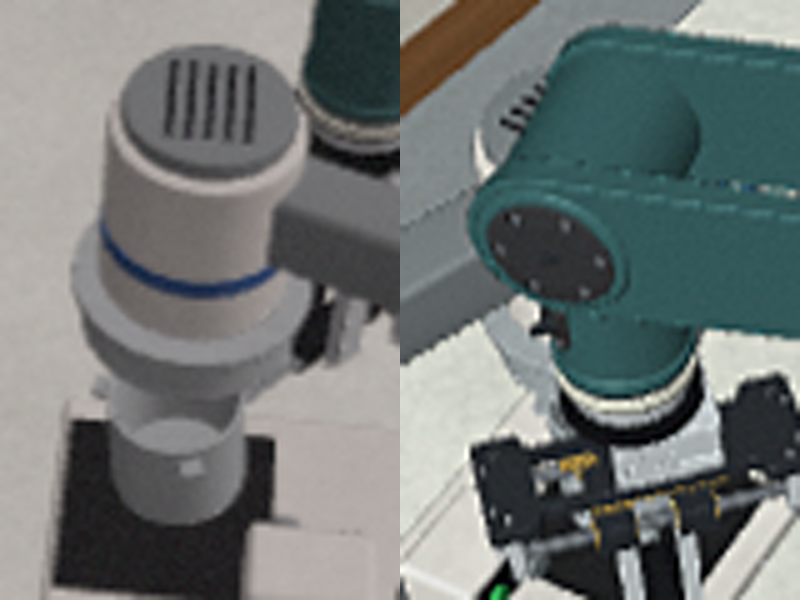

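```bash
python3 - <<'E'
from h import *
np.set_printoptions(precision=4,suppress=True)
k=cam(snapshot("scene"))
th=np.linspace(0,2*np.pi,721)
def e(x,y,z,r):
    p=proj(k,np.c_[x+r*np.cos(th),y+r*np.sin(th),0*th+z]); return np.r_[p.min(0),p.max(0)]
c=(.6545,.1689)
print("base",e(*c,.07,.04),"obs bottom 274.4, L/R ~ 300.4(111.5) 327")
print("skirt bottom",e(*c,.2,.06),"obs bottom 249.6")
print("flange top",e(*c,.236,.066),"obs L/R 292.4 341.6")
print("head top",e(*c,.38,.052)); 
for d in ([.003,0],[0,.003]): print(d, e(c[0]+d[0],c[1]+d[1],.2,.06)-e(*c,.2,.06))
# edge search: horizontal gradient rows
g=cv2.cvtColor(snapshot("scene")["pixels"],cv2.COLOR_RGB2GRAY).astype(int)
for r in (226,230,236,242,262,266): print(r,g[r,288:348].tolist())
for col in (308,313,318): print("col",col,g[240:280,col].tolist())
E
```

```text
base [298.3869 251.0357 325.258  272.4034] obs bottom 274.4, L/R ~ 300.4(111.5) 327
skirt bottom [293.4482 217.0854 336.5923 249.6272] obs bottom 249.6
flange top [291.7878 206.8618 340.1918 242.7733] obs L/R 292.4 341.6
head top [299.521  172.0597 340.9313 200.4978]
[0.003, 0] [-0.2091  0.7452 -0.1447  0.8432]
[0, 0.003] [1.0557 0.1773 1.0742 0.2   ]
226 [179, 179, 179, 180, 148, 140, 143, 143, 144, 145, 117, 99, 98, 97, 100, 103, 103, 88, 66, 55, 42, 38, 44, 38, 49, 57, 58, 73, 87, 87, 88, 90, 92, 88, 80, 75, 71, 56, 54, 55, 51, 67, 84, 126, 150, 156, 156, 151, 144, 143, 143, 131, 81, 58, 61, 67, 64, 63, 63, 64]
230 [179, 180, 178, 179, 179, 127, 127, 140, 143, 143, 144, 142, 132, 108, 101, 102, 104, 103, 103, 106, 105, 108, 111, 106, 108, 109, 108, 110, 110, 109, 112, 115, 116, 120, 123, 128, 129, 133, 135, 140, 141, 143, 148, 150, 153, 151, 147, 142, 144, 144, 144, 129, 73, 24, 58, 93, 67, 84, 91, 107]
236 [174, 175, 176, 176, 175, 177, 151, 96, 72, 77, 89, 127, 139, 141, 145, 143, 143, 147, 143, 137, 134, 125, 115, 111, 110, 109, 109, 110, 110, 114, 116, 116, 117, 120, 124, 128,
[... 795 characters left out ...]
, 96, 101, 104, 110, 115, 118, 123, 126, 127, 84, 39, 32, 34, 28, 32, 66, 160, 173, 175, 174, 173, 173, 174, 174, 173, 171, 173, 173, 172, 171, 172]
col 308 [142, 115, 85, 82, 80, 83, 85, 87, 88, 102, 101, 100, 101, 105, 123, 141, 141, 138, 140, 138, 101, 84, 82, 80, 82, 82, 80, 83, 80, 81, 84, 82, 81, 80, 57, 28, 36, 27, 34, 38]
col 313 [147, 141, 119, 85, 85, 83, 84, 82, 83, 85, 86, 84, 87, 108, 142, 139, 142, 139, 143, 141, 131, 84, 99, 103, 82, 86, 85, 84, 89, 83, 85, 85, 85, 83, 79, 37, 31, 29, 30, 32]
col 318 [144, 144, 136, 90, 84, 86, 85, 89, 88, 89, 76, 84, 80, 83, 109, 141, 140, 140, 140, 136, 101, 105, 112, 114, 117, 98, 101, 100, 102, 98, 98, 101, 101, 93, 51, 34, 32, 32, 32, 36]
```

```bash
python3 - <<'E'
from h import *
np.set_printoptions(precision=4,suppress=True)
o=get_obs();print({k:np.round(o[k],4).tolist() for k in("time","tool_pos","ee_rot","wrist_force","wrist_torque")})
k=cam(snapshot("scene"));th=np.linspace(0,2*np.pi,721)
a0=2.4626;u=np.array([np.cos(a0),np.sin(a0)])
# measured (pixel index = centre convention): base L,R,bottom; lug 261 tip, lug 21 face centre
obs=np.array([299.8,326.3,274.4,297.6,247.6,316,263.2])
def pred(x,y,z,tilt,yaw=0):
    # tilt>0: cup end down, about horizontal axis perpendicular to handle
    ax=np.array([-u[1],u[0],0])*tilt; R=cv2.Rodrigues(-ax if False else ax)[0]@cv2.Rodrigues(np.array([0,0,a0-np.pi+yaw]))[0]
    B=proj(k,np.c_[.04*np.cos(th),.04*np.sin(th),0*th]@R.T+[x,y,z])
    L=[[.05*np.cos(b),.05*np.sin(b),.069] for b in (np.radians(300),np.radians(60))]
    # cup-frame lugs: handle at 180, others 300 and 60
    l=proj(k,np.array(L)@R.T+[x,y,z])
    return np.r_[B[:,0].min(),B[:,0].max(),B[:,1].max(),l.ravel()]
print("pred-obs",pred(.6545,.1689,.07,0)-obs)
for n,d in dict(x=(.001,0,0,0),y=(0,.001,0,0),z=(0,0,.001,0),tilt=(0,0,0,.0175),yaw=(0,0,0,0,.0175)).items():
    print(n,pred(*(np.array([.6545,.1689,.07,0,0])+np.r_[d,[0]*(5-len(d))]))-pred(.6545,.1689,.07,0))
E
```

```text
{'time': 11.2, 'tool_pos': [0.5607, 0.2445, 0.0875], 'ee_rot': [3.1415, 0.0, 2.4618], 'wrist_force': [0.9784, 0.5855, -3.121], 'wrist_torque': [0.2046, 0.0814, 0.016]}
pred-obs [-1.4132 -1.042  -1.9966 -0.5118 -5.8692  1.0089 -2.7379]
x [-0.0628 -0.0503  0.2702 -0.0651  0.2573 -0.0575  0.2755]
y [0.3294 0.3329 0.064  0.3383 0.0611 0.3522 0.0653]
z [ 0.0161  0.0296 -0.2046  0.0158 -0.2218  0.027  -0.2195]
tilt [ 0.0097 -0.0164 -0.0877  0.3253 -0.2905  0.3335 -0.3035]
yaw [-0.     -0.      0.     -0.0996  0.2149  0.305  -0.0356]
```

```bash
cat > fit.py <<'E'
from h import *
th=np.linspace(0,2*np.pi,721)
def model(k,T,a0,d,dx,dy,rad=.121):
    u=np.array([np.cos(a0),np.sin(a0),0]); n=np.array([-u[1],u[0],0])
    R=cv2.Rodrigues(-n*d)[0]; G=np.array(T)+[dx,dy,.0188]
    def w(P): # cup coords with handle along u
        Rz=cv2.Rodrigues(np.array([0,0,a0-np.pi]))[0]
        return (np.atleast_2d(P)-[-rad,0,.036])@Rz.T@R.T+G
    B=proj(k,w(np.c_[.04*np.cos(th),.04*np.sin(th),0*th]))
    l=proj(k,w([.05*np.cos(np.pi/3),.05*np.sin(np.pi/3),.069]))[0]
    return np.r_[B[:,0].min(),B[:,0].max(),B[:,1].max(),l], w([0,0,0])[0]
def fit(k,T,a0,obs):
    f=lambda v:np.r_[(model(k,T,a0,*v)[0]-obs)/.4, v[1:]/.002]
    s=least_squares(f,[0,0,0],x_scale=[.01,.001,.001]); return s.x, model(k,T,a0,*s.x)
E
python3 - <<'E'
from fit import *
np.set_printoptions(precision=4,suppress=True)
S=snapshot("scene");k=cam(S);obs=np.array([299.8,326.3,274.4,316,263.2])
x,(p,c)=fit(k,[.5607,.2445,.0875],2.462,obs);print("droop deg",np.degrees(x[0]),x[1:],p-obs,"cup base",c)
g=cv2.cvtColor(S["pixels"],cv2.COLOR_RGB2GRAY).astype(int)
for col in (308,313,318): print("col",col,g[268:280,col].tolist())
print(g[258:270,310:323])
E
```

```text
droop deg 5.181891263836232 [-0.0011  0.0011] [-0.3708 -0.1124 -0.2244  0.3018  0.3397] cup base [0.6508 0.1719 0.0595]
col 308 [82, 84, 81, 79, 83, 78, 56, 36, 35, 30, 32, 31]
col 313 [86, 82, 85, 83, 85, 84, 77, 40, 33, 31, 30, 33]
col 318 [102, 100, 101, 100, 103, 89, 50, 35, 34, 34, 28, 30]
[[140 141 141 143 142 142 140 141 141 138 138 133 122]
 [138 141 139 142 140 139 137 135 136 128 111 114 120]
 [121 129 134 135 129 129 119 111 103 103 111 114 118]
 [ 84  81  84  85  91  92 104 112 103 106 112 115 118]
 [ 81  83  85  98 115 120 133 133 110 106 110 115 118]
 [ 84  82  84 106 133 140 139 139 114 103 111 115 117]
 [ 85  86  85  81 126 135 134 131 119 107 108 113 119]
 [ 85  84  83  86 104 113 103  94  94 105 112 116 118]
 [ 83  83  85  87  86  85  90  95 103 105 111 113 119]
 [ 84  85  84  85  88  86  93  98 102 107 110 115 118]
 [ 85  85  83  86  87  90  93  98 102 107 109 114 120]
 [ 84  83  82  82  86  87  90  95 100 105 109 115 117]]
```

```bash
python3 - <<'E'
from fit import *
np.set_printoptions(precision=2,suppress=True)
s=snapshot("wrist");k=cam(s);g=s["pixels"].astype(int).sum(2)
print("end rows",[int(g[r,270:290].min(1).sum()) if 0 else (r,int(g[r,279])) for r in range(140,162,2)])
for r in (155,180,210,240): c=np.where(g[r,240:320]<130)[0]+240; print(r,c.min(),c.max())
T=np.array([.5607,.2445,.0875]);a0=2.462
u=np.array([np.cos(a0),np.sin(a0),0]);n=np.array([-u[1],u[0],0])
for d in (0,3,5,7):
    R=cv2.Rodrigues(-n*np.radians(d))[0];Rz=cv2.Rodrigues(np.array([0,0,a0-np.pi]))[0];G=T+[0,0,.0188]
    P=np.array([[-.188,0,.048],[-.188,0,.024],[-.185,.01,.048],[-.185,-.01,.048],[-.15,.01,.048],[-.15,-.01,.048]])
    print(d,proj(k,(P-[-.121,0,.036])@Rz.T@R.T+G,True).round(1).tolist())
E
```

```text
end rows [(140, 459), (142, 454), (144, 465), (146, 467), (148, 310), (150, 62), (152, 65), (154, 64), (156, 60), (158, 60), (160, 48)]
155 262 298
180 260 300
210 260 299
240 261 298
0 [[277.8, 153.8], [278.0, 148.7], [299.6, 160.3], [256.0, 160.4], [298.5, 232.1], [257.4, 232.2]]
3 [[277.7, 156.3], [278.0, 148.3], [300.0, 162.8], [255.5, 162.9], [298.7, 234.5], [257.3, 234.6]]
5 [[277.7, 158.2], [277.9, 148.3], [300.3, 164.8], [255.2, 164.9], [298.8, 236.2], [257.2, 236.2]]
7 [[277.7, 160.4], [277.9, 148.4], [300.6, 167.0], [254.8, 167.1], [298.9, 237.9], [257.1, 238.0]]
```

Emit:
apply_moves(commands=[[-0.01,-0.0125,0,0.0003,0,0,0],[-0.022,-0.027,0,0.0006,-0.0002,0,0],[-0.035,-0.043,0,0.001,-0.0004,0,0],[-0.046,-0.057,0,0.0012,-0.0006,0,0],[-0.0547,-0.0677,0,0.0015,-0.0007,0,0]])

```text
time: 11.85
tool_pos: [0.5619, 0.2441, 0.0876]
ee_rot: [3.141, 0.088, 2.462]
wrist_force: [-0.2, 0.8, -3.5]
width: 0.0196
finger_force: 30.0
```

Emit:
apply_moves(commands=[[0,0,0,0,0,0,0],[0,0,0,0,0,0,0],[0,0,0,0,0,0,0],[0,0,0,0,0,0,0],[0,0,0,0,0,0,0]])

```text
time: 12.35
tool_pos: [0.5623, 0.2436, 0.0875]
ee_rot: [3.142, 0.087, 2.461]
wrist_force: [0.0, 0.1, -3.6]
width: 0.0198
finger_force: 30.0
```

```bash
python3 - <<'E'
from h import *
np.set_printoptions(precision=4,suppress=True)
o=get_obs();print({k:np.round(o[k],4).tolist() for k in("time","tool_pos","ee_rot","wrist_force","wrist_torque")})
S=snapshot("scene");k=cam(S);g=cv2.cvtColor(S["pixels"],cv2.COLOR_RGB2GRAY).astype(int)
for r in (258,261,264): print(r,g[r,294:334].tolist())
for col in (308,313,318): print("col",col,g[264:278,col].tolist())
print(g[254:268,308:323])
th=np.linspace(0,2*np.pi,721)
c=np.array([.655,.169,.07]);B=proj(k,c+np.c_[.04*np.cos(th),.04*np.sin(th),0*th]);y=2.462-np.pi
print("level pred",B.min(0),B.max(0),proj(k,c+[.05*np.cos(y+np.pi/3),.05*np.sin(y+np.pi/3),.069]))
E
```

```text
{'time': 12.35, 'tool_pos': [0.5623, 0.2436, 0.0875], 'ee_rot': [3.1415, 0.087, 2.4615], 'wrist_force': [0.0486, 0.1195, -3.6087], 'wrist_torque': [0.2512, 0.1639, 0.0335]}
258 [32, 30, 34, 28, 32, 59, 72, 79, 78, 80, 83, 81, 83, 83, 84, 84, 84, 86, 86, 87, 87, 94, 100, 102, 104, 106, 108, 113, 117, 121, 124, 125, 95, 50, 25, 31, 33, 32, 31, 158]
261 [28, 37, 32, 27, 30, 59, 74, 81, 79, 78, 82, 82, 83, 85, 81, 84, 87, 85, 88, 89, 95, 129, 138, 138, 136, 113, 110, 114, 119, 123, 127, 127, 80, 38, 31, 29, 35, 29, 34, 159]
264 [31, 32, 33, 32, 25, 48, 73, 80, 75, 81, 80, 81, 82, 83, 85, 85, 83, 87, 87, 87, 86, 92, 95, 98, 100, 106, 110, 116, 118, 121, 125, 108, 60, 17, 29, 33, 30, 30, 66, 160]
col 308 [85, 84, 84, 83, 84, 82, 80, 79, 62, 34, 31, 33, 29, 33]
col 313 [87, 86, 86, 87, 86, 89, 86, 88, 83, 54, 26, 33, 35, 35]
col 318 [100, 103, 102, 103, 100, 105, 103, 100, 78, 32, 36, 33, 32, 32]
[[146 143 142 143 144 141 144 144 144 145 136 113  91  95 112]
 [144 145 145 145 144 145 144 144 143 143 144 146 129 138 142]
 [119 136 139 139 140 141 141 143 141 139 138 139 137 119 116]
 [ 84  95  98 109 121 127 128 129 132 122 113 102 107 112 115]
 [ 84  84  84  86  86  87  87  94 100 102 104 106 108 113 117]
 [ 86  84  84  88  83  85  99 119 124 131 127 109 110 111 117]
 [ 84  84  86  86  87  89 107 138 142 143 141 117 110 112 116]
 [ 81  84  87  85  88  89  95 129 138 138 136 113 110 114 119]
 [ 84  84  86  87  87  86  84 107 114 107  98 102 108 114 117]
 [ 84  84  85  87  84  85  89  93  94  96  97 106 108 113 117]
 [ 85  85  83  87  87  87  86  92  95  98 100 106 110 116 118]
 [ 84  88  82  85  86  86  92  93  92  97 103 105 110 115 119]
 [ 84  84  81  85  86  86  89  92  93  98 102 105 112 115 121]
 [ 83  84  85  85  84  87  86  91  95 100 103 105 113 117 119]]
level pred [298.3884 251.1667] [325.2661 272.5449] [[317.005  260.6075]]
```

Emit:
apply_moves(commands=[[0,0,0,0,-0.0005,0.005,0],[0,0,0,0,-0.001,0.014,0],[0,0,0,0,-0.0015,0.025,0],[0,0,0,0,-0.0015,0.036,0],[0,0,0,0,-0.0015,0.043,0]])

```text
time: 12.9
tool_pos: [0.5631, 0.2426, 0.133]
ee_rot: [3.139, 0.089, 2.462]
wrist_force: [0.7, 0.2, -2.1]
width: 0.0197
finger_force: 30.0
```

Emit:
apply_moves(commands=[[0,0,0,0,0,0.001,0],[0,0,0,0,0,0.003,0],[0,0,0,0,0,0.005,0],[0,0,0,0,0,0.007,0],[0,0,0,0,0,0.008,0]])

```text
time: 13.4
tool_pos: [0.5621, 0.2422, 0.1383]
ee_rot: [-3.141, 0.087, 2.462]
wrist_force: [-0.1, -0.1, -2.9]
width: 0.0197
finger_force: 30.0
```

```bash
cat > st.py <<'E'
from bench import *
import numpy as np
o=get_obs();print({k:np.round(o[k],4).tolist() for k in("time","tool_pos","ee_rot","wrist_force","wrist_torque","joint_positions")})
E
python3 st.py
```

```text
{'time': 13.4, 'tool_pos': [0.5621, 0.2422, 0.1383], 'ee_rot': [-3.1413, 0.0868, 2.4618], 'wrist_force': [-0.1438, -0.0958, -2.9426], 'wrist_torque': [0.2283, 0.1307, 0.0056], 'joint_positions': [0.3573, 0.2171, 1.3591, -0.075, 1.5215, -0.5317]}
```

Emit:
apply_moves(commands=[[0,0,0,0,0,0.001,0],[0,0,0,0,0,0.002,0],[0,0,0,0,0,0.003,0],[0,0,0,0,0,0.004,0],[0,0,0,0,0,0.005,0]])

```text
time: 13.9
tool_pos: [0.5622, 0.2423, 0.1436]
ee_rot: [3.141, 0.087, 2.462]
wrist_force: [-0.1, 0.2, -2.8]
width: 0.0197
finger_force: 30.0
```

Emit:
apply_moves(commands=[[0,0,0,0,0,0.001,0],[0,0,0,0,0,0.002,0],[0,0,0,0,0,0.003,0],[0,0,0,0,0,0.004,0],[0,0,0,0,0,0.005,0]])

```text
time: 14.4
tool_pos: [0.5622, 0.2423, 0.1486]
ee_rot: [3.141, 0.087, 2.462]
wrist_force: [-0.2, -0.1, -2.3]
width: 0.0197
finger_force: 30.0
```

```bash
python3 st.py
```

```text
{'time': 14.4, 'tool_pos': [0.5622, 0.2423, 0.1486], 'ee_rot': [3.1415, 0.0871, 2.4618], 'wrist_force': [-0.2304, -0.1254, -2.338], 'wrist_torque': [0.2411, 0.1502, 0.004], 'joint_positions': [0.3572, 0.2125, 1.3441, -0.0749, 1.5406, -0.5332]}
```

Emit:
apply_moves(commands=[[0,0,0,0,0,0.001,0],[0,0,0,0,0,0.002,0],[0,0,0,0,0,0.003,0],[0,0,0,0,0,0.004,0],[0,0,0,0,0,0.005,0]])

```text
time: 14.9
tool_pos: [0.5622, 0.2423, 0.1536]
ee_rot: [3.141, 0.087, 2.462]
wrist_force: [0.2, -0.4, -2.7]
width: 0.0198
finger_force: 30.0
```

Emit:
apply_moves(commands=[[0,0,0,0,0,0.0006,0],[0,0,0,0,0,0.0012,0],[0,0,0,0,0,0.0018,0],[0,0,0,0,0,0.0024,0],[0,0,0,0,0,0.003,0]])

```text
time: 15.4
tool_pos: [0.5622, 0.2423, 0.1565]
ee_rot: [3.142, 0.087, 2.462]
wrist_force: [-0.1, -0.6, -2.7]
width: 0.0196
finger_force: 30.0
```

```bash
python3 st.py
```

```text
{'time': 15.4, 'tool_pos': [0.5622, 0.2423, 0.1565], 'ee_rot': [3.1415, 0.0871, 2.4618], 'wrist_force': [-0.117, -0.601, -2.6803], 'wrist_torque': [0.2527, 0.1633, 0.0329], 'joint_positions': [0.3572, 0.2094, 1.3319, -0.0749, 1.5559, -0.5343]}
```

Base is at about 0.139 with no contact; easing up to the gasket.

Emit:
apply_moves(commands=[[0,0,0,0,0,0.0004,0],[0,0,0,0,0,0.0008,0],[0,0,0,0,0,0.0012,0],[0,0,0,0,0,0.0016,0],[0,0,0,0,0,0.002,0]])

```text
time: 15.9
tool_pos: [0.5622, 0.2423, 0.1585]
ee_rot: [3.141, 0.087, 2.462]
wrist_force: [0.1, -0.2, -2.5]
width: 0.0197
finger_force: 30.0
```

```bash
python3 st.py
```

```text
{'time': 15.9, 'tool_pos': [0.5622, 0.2423, 0.1585], 'ee_rot': [3.1415, 0.087, 2.4618], 'wrist_force': [0.0844, -0.1917, -2.4778], 'wrist_torque': [0.2827, 0.1285, 0.0315], 'joint_positions': [0.3572, 0.2087, 1.3289, -0.0748, 1.5596, -0.5346]}
```

Emit:
apply_moves(commands=[[0,0,0,0,0,0.0004,0],[0,0,0,0,0,0.0008,0],[0,0,0,0,0,0.0012,0],[0,0,0,0,0,0.0014,0],[0,0,0,0,0,0.0015,0]])

```text
time: 16.4
tool_pos: [0.5622, 0.2423, 0.16]
ee_rot: [3.141, 0.087, 2.462]
wrist_force: [-0.0, 0.3, -3.2]
width: 0.0196
finger_force: 30.0
```

```bash
python3 st.py
```

```text
{'time': 16.4, 'tool_pos': [0.5622, 0.2423, 0.16], 'ee_rot': [3.1415, 0.0871, 2.4618], 'wrist_force': [-0.0096, 0.3467, -3.2412], 'wrist_torque': [0.2163, 0.1268, -0.0101], 'joint_positions': [0.3573, 0.2081, 1.3265, -0.0749, 1.5625, -0.5348]}
```

Emit:
apply_moves(commands=[[0,0,0,0,0,0.0004,0],[0,0,0,0,0,0.0008,0],[0,0,0,0,0,0.001,0],[0,0,0,0,0,0.0012,0],[0,0,0,0,0,0.0012,0]])

```text
time: 16.9
tool_pos: [0.5622, 0.2423, 0.1613]
ee_rot: [3.141, 0.087, 2.462]
wrist_force: [0.1, 0.4, -2.1]
width: 0.0201
finger_force: 30.0
```

```bash
python3 - <<'E'
import st
from h import *
S=snapshot("scene");D=snapshot("side")
def crop(im,x,y): return cv2.resize(im[y:y+120,x:x+80,::-1],(400,600),interpolation=cv2.INTER_CUBIC)
cv2.imwrite("pics/c4.png",np.hstack([crop(S["pixels"],278,170),crop(D["pixels"],165,140)]))
E
```

```text
{'time': 16.9, 'tool_pos': [0.5622, 0.2423, 0.1613], 'ee_rot': [3.1414, 0.0871, 2.4618], 'wrist_force': [0.0913, 0.3635, -2.0794], 'wrist_torque': [0.2381, 0.1497, 0.0431], 'joint_positions': [0.3572, 0.2077, 1.3246, -0.0749, 1.5648, -0.535]}
```

View pics/c4.png

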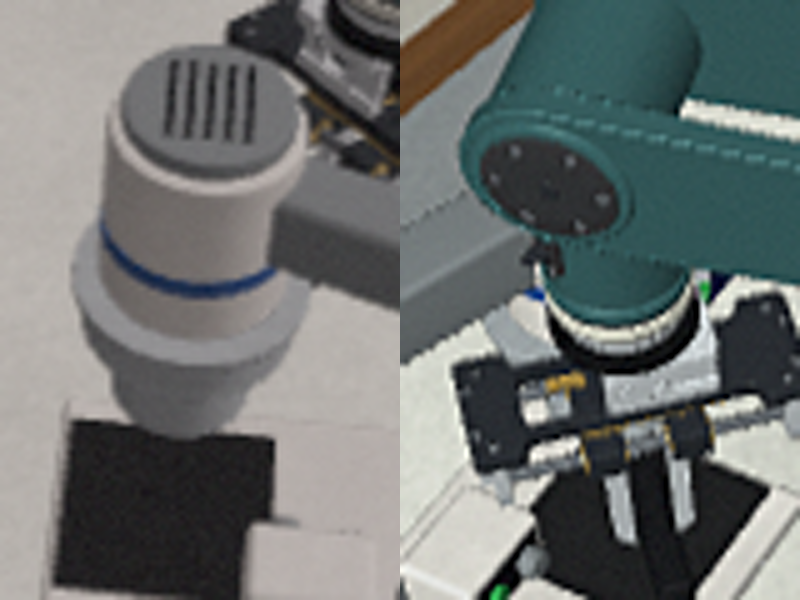

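Emit:
apply_moves(commands=[[0,0,0,0,0,0.0003,0],[0,0,0,0,0,0.0006,0],[0,0,0,0,0,0.0009,0],[0,0,0,0,0,0.0012,0],[0,0,0,0,0,0.0012,0]])

```text
time: 17.5
tool_pos: [0.5623, 0.2423, 0.1625]
ee_rot: [3.141, 0.087, 2.462]
wrist_force: [-0.1, -0.5, -4.0]
width: 0.0197
finger_force: 30.0
```

```bash
python3 st.py
```

```text
{'time': 17.5, 'tool_pos': [0.5623, 0.2423, 0.1625], 'ee_rot': [3.1414, 0.0871, 2.4618], 'wrist_force': [-0.1149, -0.4591, -4.016], 'wrist_torque': [0.2501, 0.1367, -0.0117], 'joint_positions': [0.3572, 0.2072, 1.3227, -0.0749, 1.5671, -0.5352]}
```

Emit:
apply_moves(commands=[[0,0,0,0,0,0.0003,0],[0,0,0,0,0,0.0006,0],[0,0,0,0,0,0.0009,0],[0,0,0,0,0,0.001,0],[0,0,0,0,0,0.001,0]])

```text
time: 18.0
tool_pos: [0.5621, 0.2423, 0.1631]
ee_rot: [-3.141, 0.087, 2.462]
wrist_force: [-0.3, 0.3, -3.4]
width: 0.0201
finger_force: 30.0
```

```bash
python3 st.py
```

```text
{'time': 18.0, 'tool_pos': [0.5621, 0.2423, 0.1631], 'ee_rot': [-3.1413, 0.0867, 2.4618], 'wrist_force': [-0.2679, 0.2708, -3.4481], 'wrist_torque': [0.3794, 0.2539, 0.0387], 'joint_positions': [0.3572, 0.2071, 1.3215, -0.0747, 1.569, -0.5353]}
```

```bash
python3 - <<'E'
import numpy as np
v=np.array([-.0928,.0738])
def P(t):
    t=np.radians(t);c,s=np.cos(t),np.sin(t);return np.array([c*v[0]-s*v[1],s*v[0]+c*v[1]])
z=lambda t:.003*np.clip((t-5)/30,0,1)
for t0,st in [(0,2),(10,2),(20,2),(30,2),(40,2),(50,2),(60,1),(65,1)]:
    print(t0,[[round(float(np.radians(t-t0)),4),*np.round(P(t)-P(t0),4).tolist(),round(float(z(t)-z(t0)),4)] for t in t0+st*np.arange(1,6)])
E
```

```text
0 [[0.0349, -0.0025, -0.0033, 0.0], [0.0698, -0.0049, -0.0067, 0.0], [0.1047, -0.0072, -0.0101, 0.0001], [0.1396, -0.0094, -0.0136, 0.0003], [0.1745, -0.0114, -0.0172, 0.0005]]
10 [[0.0349, -0.0019, -0.0037, 0.0002], [0.0698, -0.0037, -0.0074, 0.0004], [0.1047, -0.0053, -0.0112, 0.0006], [0.1396, -0.0069, -0.0151, 0.0008], [0.1745, -0.0082, -0.019, 0.001]]
20 [[0.0349, -0.0012, -0.0039, 0.0002], [0.0698, -0.0023, -0.0079, 0.0004], [0.1047, -0.0033, -0.012, 0.0006], [0.1396, -0.0041, -0.016, 0.0008], [0.1745, -0.0048, -0.0201, 0.001]]
30 [[0.0349, -0.0005, -0.0041, 0.0002], [0.0698, -0.0009, -0.0082, 0.0004], [0.1047, -0.0012, -0.0124, 0.0005], [0.1396, -0.0013, -0.0165, 0.0005], [0.1745, -0.0013, -0.0206, 0.0005]]
40 [[0.0349, 0.0002, -0.0041, 0.0], [0.0698, 0.0005, -0.0083, 0.0], [0.1047, 0.001, -0.0124, 0.0], [0.1396, 0.0016, -0.0165, 0.0], [0.1745, 0.0023, -0.0205, 0.0]]
50 [[0.0349, 0.0009, -0.004, 0.0], [0.0698, 0.0019, -0.008, 0.0], [0.1047, 0.0031, -0.012, 0.0], [0.1396, 0.0044, -0.0159, 0.0], [0.1745, 0.0059, -0.0198, 0.0]]
60 [[0.0175, 0.0008, -0.0019, 0.0], [0.0349, 0.0016, -0.0038, 0.0], [0.0524, 0.0024, -0.0057, 0.0], [0.0698, 0.0033, -0.0076, 0.0], [0.0873, 0.0042, -0.0094, 0.0]]
65 [[0.0175, 0.0009, -0.0018, 0.0], [0.0349, 0.0019, -0.0037, 0.0], [0.0524, 0.0029, -0.0055, 0.0], [0.0698, 0.0039, -0.0073, 0.0], [0.0873, 0.005, -0.009, 0.0]]
```

Emit:
apply_moves(commands=[[0,0,0,0,0,0.0006,0],[0,0,0.0349,-0.0025,-0.0033,0.0008,0],[0,0,0.0698,-0.0049,-0.0067,0.0008,0],[0,0,0.1047,-0.0072,-0.0101,0.0009,0],[0,0,0.1047,-0.0072,-0.0101,0.0009,0]])

```text
time: 18.5
tool_pos: [0.5542, 0.2324, 0.1639]
ee_rot: [-3.141, 0.085, 2.567]
wrist_force: [-1.9, 1.5, -4.7]
width: 0.0197
finger_force: 30.0
```

```bash
python3 st.py
```

```text
{'time': 18.5, 'tool_pos': [0.5542, 0.2324, 0.1639], 'ee_rot': [-3.1413, 0.0855, 2.5669], 'wrist_force': [-1.9023, 1.523, -4.6766], 'wrist_torque': [0.3846, 0.3939, 0.118], 'joint_positions': [0.3425, 0.176, 1.3563, -0.068, 1.5576, -0.6544]}
```

Emit:
apply_moves(commands=[[0,0,0.0349,-0.0025,-0.0035,0.0002,0],[0,0,0.0698,-0.0047,-0.007,0.0004,0],[0,0,0.1047,-0.0067,-0.0107,0.0006,0],[0,0,0.1396,-0.0086,-0.0144,0.0008,0],[0,0,0.1396,-0.0086,-0.0144,0.0008,0]])

```text
time: 19.0
tool_pos: [0.5455, 0.2178, 0.1646]
ee_rot: [-3.141, 0.085, 2.706]
wrist_force: [-2.7, 1.5, -5.6]
width: 0.0199
finger_force: 30.0
```

```bash
python3 st.py
```

```text
{'time': 19.0, 'tool_pos': [0.5455, 0.2178, 0.1646], 'ee_rot': [-3.1408, 0.0852, 2.7055], 'wrist_force': [-2.6617, 1.5278, -5.6297], 'wrist_torque': [0.291, 0.4776, -0.0247], 'joint_positions': [0.3186, 0.138, 1.3983, -0.0589, 1.5437, -0.8163]}
```

Emit:
apply_moves(commands=[[0,0,0.0349,-0.0024,-0.0035,0.0002,0],[0,0,0.0698,-0.004,-0.0073,0.0004,0],[0,0,0.1047,-0.0054,-0.0111,0.0006,0],[0,0,0.1396,-0.0066,-0.0151,0.0008,0],[0,0,0.1745,-0.0076,-0.0191,0.001,0]])

```text
time: 19.5
tool_pos: [0.5385, 0.1989, 0.1654]
ee_rot: [-3.142, 0.086, 2.88]
wrist_force: [-1.9, 2.1, -5.7]
width: 0.02
finger_force: 30.1
```

```bash
python3 st.py
```

```text
{'time': 19.5, 'tool_pos': [0.5385, 0.1989, 0.1654], 'ee_rot': [-3.1415, 0.0859, 2.88], 'wrist_force': [-1.8831, 2.1249, -5.7313], 'wrist_torque': [0.3274, 0.1323, -0.4231], 'joint_positions': [0.2822, 0.0984, 1.4404, -0.0445, 1.5294, -1.0268]}
```

```bash
python3 - <<'E'
import numpy as np
v=np.array([-.0935,.0744])
def P(t):
    t=np.radians(t);c,s=np.cos(t),np.sin(t);return np.array([c*v[0]-s*v[1],s*v[0]+c*v[1]])
z=lambda t:.003*np.clip((t-5)/30,0,1)
print(P(24)+[.655,.1685])
for t0,st in [(24,2),(34,2),(44,2),(54,1),(59,1),(64,1),(69,1)]:
    print(t0,[[round(float(np.radians(t-t0)),4),*np.round(P(t)-P(t0),4).tolist(),round(float(z(t)-z(t0)),4)] for t in t0+st*np.arange(1,6)])
E
```

```text
[0.53932229 0.19843791]
24 [[0.0349, -0.001, -0.0041, 0.0002], [0.0698, -0.0018, -0.0081, 0.0004], [0.1047, -0.0025, -0.0123, 0.0006], [0.1396, -0.003, -0.0164, 0.0008], [0.1745, -0.0034, -0.0205, 0.001]]
34 [[0.0349, -0.0003, -0.0042, 0.0001], [0.0698, -0.0004, -0.0083, 0.0001], [0.1047, -0.0003, -0.0125, 0.0001], [0.1396, -0.0001, -0.0167, 0.0001], [0.1745, 0.0002, -0.0208, 0.0001]]
44 [[0.0349, 0.0005, -0.0041, 0.0], [0.0698, 0.0011, -0.0083, 0.0], [0.1047, 0.0018, -0.0124, 0.0], [0.1396, 0.0027, -0.0164, 0.0], [0.1745, 0.0038, -0.0205, 0.0]]
54 [[0.0175, 0.0006, -0.002, 0.0], [0.0349, 0.0012, -0.004, 0.0], [0.0524, 0.0018, -0.006, 0.0], [0.0698, 0.0025, -0.008, 0.0], [0.0873, 0.0032, -0.0099, 0.0]]
59 [[0.0175, 0.0007, -0.0019, 0.0], [0.0349, 0.0015, -0.0039, 0.0], [0.0524, 0.0023, -0.0058, 0.0], [0.0698, 0.0032, -0.0077, 0.0], [0.0873, 0.0041, -0.0096, 0.0]]
64 [[0.0175, 0.0009, -0.0019, 0.0], [0.0349, 0.0019, -0.0037, 0.0], [0.0524, 0.0028, -0.0056, 0.0], [0.0698, 0.0038, -0.0074, 0.0], [0.0873, 0.0049, -0.0092, 0.0]]
69 [[0.0175, 0.0011, -0.0018, 0.0], [0.0349, 0.0022, -0.0036, 0.0], [0.0524, 0.0033, -0.0053, 0.0], [0.0698, 0.0045, -0.007, 0.0], [0.0873, 0.0057, -0.0087, 0.0]]
```

Emit:
apply_moves(commands=[[0,0,0.0349,-0.001,-0.0041,0.0002,0],[0,0,0.0698,-0.0018,-0.0081,0.0004,0],[0,0,0.1047,-0.0025,-0.0123,0.0006,0],[0,0,0.1396,-0.003,-0.0164,0.0008,0],[0,0,0.1745,-0.0034,-0.0205,0.001,0]])

```text
time: 20.0
tool_pos: [0.5348, 0.1789, 0.1662]
ee_rot: [3.141, 0.085, 3.055]
wrist_force: [-2.5, 4.3, -6.9]
width: 0.0198
finger_force: 30.2
```

```bash
cat >> st.py <<'E'
T=np.array(o["tool_pos"]);F=np.array(o["wrist_force"]);r=T[:2]-[.655,.1685]
u=r/np.linalg.norm(r)
print("Maxis",round(r[0]*F[1]-r[1]*F[0]+o["wrist_torque"][2],3),"Frad",round(F[:2]@u,2),"Ftan",round(u[0]*F[1]-u[1]*F[0],2),"r",np.linalg.norm(r).round(4),"ang",np.degrees(np.arctan2(r[1],r[0])).round(2),"yaw-180",np.degrees(o["ee_rot"][2]).round(2))
E
python3 st.py
```

```text
{'time': 20.0, 'tool_pos': [0.5348, 0.1789, 0.1662], 'ee_rot': [3.1406, 0.0851, 3.0545], 'wrist_force': [-2.4923, 4.323, -6.9383], 'wrist_torque': [0.5174, 0.1317, -0.4651], 'joint_positions': [0.2386, 0.0689, 1.4706, -0.0262, 1.5212, -1.245]}
Maxis -0.959 Frad 2.85 Ftan -4.09 r 0.1206 ang 175.07 yaw-180 175.01
```

Emit:
apply_moves(commands=[[0,0,0.0349,-0.0003,-0.0042,0.0001,0],[0,0,0.0698,-0.0004,-0.0083,0.0001,0],[0,0,0.1047,-0.0003,-0.0125,0.0001,0],[0,0,0.1396,-0.0001,-0.0167,0.0001,0],[0,0,0.1745,0.0002,-0.0208,0.0001,0]])

```text
time: 20.5
tool_pos: [0.5353, 0.1579, 0.1663]
ee_rot: [3.141, 0.086, -3.054]
wrist_force: [-1.0, 3.8, -7.7]
width: 0.0198
finger_force: 30.0
```

```bash
python3 st.py
```

```text
{'time': 20.5, 'tool_pos': [0.5353, 0.1579, 0.1663], 'ee_rot': [3.1408, 0.0858, -3.0535], 'wrist_force': [-0.9934, 3.8054, -7.6898], 'wrist_torque': [0.4399, -0.1203, -0.2544], 'joint_positions': [0.1903, 0.051, 1.4892, -0.0079, 1.5159, -1.4685]}
Maxis -0.721 Frad 0.65 Ftan -3.88 r 0.1202 ang -174.94 yaw-180 -174.95
```

Emit:
apply_moves(commands=[[0,0,0.0349,0.0005,-0.0041,0,0],[0,0,0.0698,0.0011,-0.0083,0,0],[0,0,0.1047,0.0018,-0.0124,0,0],[0,0,0.1222,0.0022,-0.0144,0,0],[0,0,0.1396,0.0027,-0.0164,0,0]])

```text
time: 21.0
tool_pos: [0.5378, 0.1414, 0.1664]
ee_rot: [3.141, 0.085, -2.914]
wrist_force: [-1.7, 4.0, -8.6]
width: 0.0199
finger_force: 30.0
```

```bash
python3 st.py
```

```text
{'time': 21.0, 'tool_pos': [0.5378, 0.1414, 0.1664], 'ee_rot': [3.1405, 0.0855, -2.9138], 'wrist_force': [-1.6598, 3.9788, -8.5776], 'wrist_torque': [0.6436, 0.0709, -0.246], 'joint_positions': [0.1503, 0.0456, 1.4946, 0.0077, 1.5162, -1.6484]}
Maxis -0.757 Frad 0.72 Ftan -4.25 r 0.1203 ang -166.97 yaw-180 -166.95
```

Emit:
apply_moves(commands=[[0,0,0.0175,0.0005,-0.002,-0.0002,0],[0,0,0.0349,0.0011,-0.004,-0.0004,0],[0,0,0.0524,0.0017,-0.006,-0.0005,0],[0,0,0.0698,0.0023,-0.008,-0.0005,0],[0,0,0.0698,0.0023,-0.008,-0.0005,0]])

```text
time: 21.5
tool_pos: [0.5404, 0.1327, 0.1664]
ee_rot: [3.141, 0.086, -2.844]
wrist_force: [-3.3, 3.3, -8.1]
width: 0.0195
finger_force: 30.0
```

```bash
python3 st.py
```

```text
{'time': 21.5, 'tool_pos': [0.5404, 0.1327, 0.1664], 'ee_rot': [3.1412, 0.0861, -2.8439], 'wrist_force': [-3.2755, 3.3275, -8.1411], 'wrist_torque': [0.6818, 0.2521, -0.1255], 'joint_positions': [0.1296, 0.0459, 1.4943, 0.0148, 1.5165, -1.7391]}
Maxis -0.624 Frad 2.14 Ftan -4.15 r 0.1201 ang -162.67 yaw-180 -162.94
```

Emit:
apply_moves(commands=[[0,0,0.0175,0.0006,-0.002,0,0],[0,0,0.0349,0.0013,-0.0039,0,0],[0,0,0.0524,0.002,-0.0059,0,0],[0,0,0.0698,0.0027,-0.0078,0,0],[0,0,0.0698,0.0027,-0.0078,0,0]])

```text
time: 22.0
tool_pos: [0.5417, 0.1279, 0.1663]
ee_rot: [3.135, 0.086, -2.773]
wrist_force: [-5.8, 10.3, -7.2]
width: 0.0195
finger_force: 30.1
```

```bash
python3 st.py
```

```text
{'time': 22.0, 'tool_pos': [0.5417, 0.1279, 0.1663], 'ee_rot': [3.1352, 0.0856, -2.773], 'wrist_force': [-5.847, 10.3175, -7.1507], 'wrist_torque': [1.6843, 0.6766, -0.2443], 'joint_positions': [0.1123, 0.0481, 1.4922, 0.0279, 1.5201, -1.8276]}
Maxis -1.65 Frad 2.02 Ftan -11.69 r 0.1203 ang -160.28 yaw-180 -158.88
```

Emit:
apply_moves(commands=[[0,0,0,0.0002,-0.0005,0,0],[0,0,0,0.0004,-0.001,0,0],[0,0,0,0.0005,-0.0014,0,0],[0,0,0,0.0006,-0.0018,0,0],[0,0,0,0.0006,-0.0018,0,0]])

```text
time: 22.5
tool_pos: [0.5418, 0.1277, 0.1663]
ee_rot: [3.132, 0.086, -2.772]
wrist_force: [-7.4, 14.3, -6.6]
width: 0.0198
finger_force: 30.1
```

```bash
python3 st.py
```

```text
{'time': 22.5, 'tool_pos': [0.5418, 0.1277, 0.1663], 'ee_rot': [3.1325, 0.0858, -2.772], 'wrist_force': [-7.4252, 14.3388, -6.6397], 'wrist_torque': [2.1018, 0.8209, -0.1662], 'joint_positions': [0.1101, 0.0484, 1.492, 0.0308, 1.5207, -1.8309]}
Maxis -2.092 Frad 2.13 Ftan -16.01 r 0.1203 ang -160.19 yaw-180 -158.82
```

Emit:
apply_moves(commands=[[0,0,0,0.0002,-0.0004,0,0],[0,0,0,0.0003,-0.0008,0,0],[0,0,0,0.0005,-0.0013,0,0],[0,0,0,0.0006,-0.0017,0,0],[0,0,0,0.0006,-0.0017,0,0]])

```text
time: 23.0
tool_pos: [0.5419, 0.1275, 0.1662]
ee_rot: [3.13, 0.086, -2.771]
wrist_force: [-8.3, 16.7, -8.3]
width: 0.0198
finger_force: 30.0
```

```bash
python3 st.py
```

```text
{'time': 23.0, 'tool_pos': [0.5419, 0.1275, 0.1662], 'ee_rot': [3.1297, 0.0858, -2.7709], 'wrist_force': [-8.3191, 16.747, -8.3138], 'wrist_torque': [2.6414, 0.9951, -0.0656], 'joint_positions': [0.1078, 0.0488, 1.4916, 0.0338, 1.5213, -1.8344]}
Maxis -2.301 Frad 2.11 Ftan -18.58 r 0.1203 ang -160.07 yaw-180 -158.76
```

Emit:
apply_moves(commands=[[0,0,0,0.0001,-0.0003,0,0],[0,0,0,0.0003,-0.0007,0,0],[0,0,0,0.0004,-0.0011,0,0],[0,0,0,0.0004,-0.0012,0,0],[0,0,0,0.0004,-0.0012,0,0]])

```text
time: 23.5
tool_pos: [0.5419, 0.1273, 0.1662]
ee_rot: [3.128, 0.086, -2.77]
wrist_force: [-9.1, 19.7, -7.9]
width: 0.0202
finger_force: 30.0
```

```bash
python3 st.py
```

```text
{'time': 23.5, 'tool_pos': [0.5419, 0.1273, 0.1662], 'ee_rot': [3.1278, 0.0859, -2.7702], 'wrist_force': [-9.0517, 19.6806, -7.9174], 'wrist_torque': [2.9375, 1.0737, -0.0158], 'joint_positions': [0.1063, 0.049, 1.4915, 0.0358, 1.5218, -1.8369]}
Maxis -2.613 Frad 1.77 Ftan -21.59 r 0.1203 ang -160.0 yaw-180 -158.72
```

Emit:
apply_moves(commands=[[0,0,0,-0.0006,0.0015,-0.0002,0],[0,0,0,-0.0012,0.003,-0.0004,0],[0,0,0,-0.0018,0.0045,-0.0006,0],[0,0,0,-0.0023,0.006,-0.0008,0],[0,0,0,-0.0025,0.0066,-0.0008,0]])

```text
time: 24.0
tool_pos: [0.5418, 0.1279, 0.1662]
ee_rot: [3.14, 0.087, -2.774]
wrist_force: [-3.3, 3.9, -7.3]
width: 0.0198
finger_force: 30.1
```

```bash
python3 st.py
```

```text
{'time': 24.0, 'tool_pos': [0.5418, 0.1279, 0.1662], 'ee_rot': [3.1403, 0.0866, -2.7737], 'wrist_force': [-3.3415, 3.9047, -7.2955], 'wrist_torque': [0.812, 0.4528, -0.2853], 'joint_positions': [0.1154, 0.047, 1.4937, 0.0229, 1.5174, -1.8235]}
Maxis -0.863 Frad 1.83 Ftan -4.8 r 0.1203 ang -160.25 yaw-180 -158.92
```

Emit:
apply_moves(commands=[[0,0,0,-0.0004,0.0012,-0.0005,0],[0,0,0,-0.0004,0.0012,-0.001,0],[0,0,0,-0.0004,0.0012,-0.001,10],[0,0,0,-0.0004,0.0012,-0.001,30],[0,0,0,-0.0004,0.0012,-0.001,50]])

```text
time: 24.5
tool_pos: [0.5443, 0.1273, 0.1676]
ee_rot: [-3.138, 0.093, -2.774]
wrist_force: [1.1, 0.6, -0.3]
width: 0.0327
finger_force: 0.0
```

Emit:
apply_moves(commands=[[0,0,0,0,0,0,60],[0,0,0,0,0,0,60],[0,0,0,0,0,0,60],[0,0,0,0,0,0,60],[0,0,0,0,0,0,60]])

```text
time: 25.0
tool_pos: [0.5421, 0.1282, 0.1649]
ee_rot: [-3.142, 0.087, -2.774]
wrist_force: [-0.4, 1.3, -0.0]
width: 0.0562
finger_force: 0.0
```

```bash
python3 st.py; python3 - <<'E'
from h import *
s=snapshot("wrist");cv2.imwrite("pics/w3.png",cv2.resize(s["pixels"][:,:,::-1],(784,588)))
E
```

```text
{'time': 25.0, 'tool_pos': [0.5421, 0.1282, 0.1649], 'ee_rot': [-3.1415, 0.0871, -2.7744], 'wrist_force': [-0.3946, 1.3198, -0.0481], 'wrist_torque': [0.0157, -0.1223, 0.0021], 'joint_positions': [0.1168, 0.0476, 1.4956, 0.0215, 1.514, -1.8215]}
Maxis -0.163 Frad -0.07 Ftan -1.38 r 0.1199 ang -160.36 yaw-180 -158.96
```

View pics/w3.png

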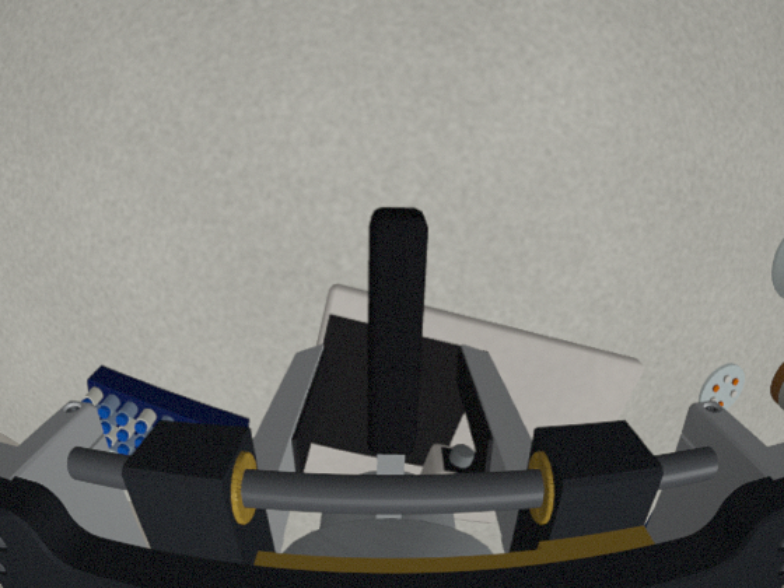

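Emit:
apply_moves(commands=[[0,0,0,-0.002,-0.001,0.008,60],[0,0,0,-0.006,-0.002,0.022,60],[0,0,0,-0.012,-0.0045,0.038,60],[0,0,0,-0.02,-0.0075,0.055,60],[0,0,0,-0.028,-0.0105,0.07,60]])

```text
time: 25.55
tool_pos: [0.5139, 0.1176, 0.2374]
ee_rot: [-3.141, 0.089, -2.774]
wrist_force: [-0.7, -0.2, 0.1]
width: 0.0564
finger_force: 0.0
```

Emit:
apply_moves(commands=[[0,0,0,-0.025,-0.01,0.01,60],[0,0,0,-0.055,-0.021,0.02,60],[0,0,0,-0.085,-0.033,0.03,60],[0,0,0,-0.11,-0.042,0.04,60],[0,0,0,-0.125,-0.048,0.045,60]])

```text
time: 26.05
tool_pos: [0.3875, 0.0693, 0.2826]
ee_rot: [-3.14, 0.091, -2.775]
wrist_force: [-0.0, -0.0, -0.3]
width: 0.0562
finger_force: 0.0
```

Emit:
apply_moves(commands=[[0,0,0,0,-0.03,0,60],[0,0,0,0,-0.07,0,60],[0,0,0,0,-0.11,0,60],[0,0,0,0,-0.15,0,60],[0,0,0,0,-0.18,0,60]])

```text
time: 26.55
tool_pos: [0.3884, -0.1122, 0.2812]
ee_rot: [-3.14, 0.088, -2.776]
wrist_force: [0.9, 0.2, 0.5]
width: 0.057
finger_force: 0.0
```

```bash
python3 st.py; python3 - <<'E'
from h import *
S=snapshot("scene");D=snapshot("side")
def crop(im,x,y): return cv2.resize(im[y:y+120,x:x+80,::-1],(400,600),interpolation=cv2.INTER_CUBIC)
cv2.imwrite("pics/c5.png",np.hstack([crop(S["pixels"],278,170),crop(D["pixels"],170,140)]))
k=cam(S)
for a in (-159.5,):
  for n,kk in (("scene",k),("side",cam(D))):
    u=np.array([np.cos(np.radians(a)),np.sin(np.radians(a))])
    print(n,[proj(kk,[.655+r*u[0],.1685+r*u[1],z])[0].round(1).tolist() for r,z in ((.088,.18),(.188,.192),(.188,.168))])
    print([(d["pixel"].round(1) if hasattr(d["pixel"],"round") else d["pixel"],d["score"]) for d in place_of(n,"cup_grip")], proj(kk,[.655+.14*u[0],.1685+.14*u[1],.18]).round(1))
E
```

```text
{'time': 26.55, 'tool_pos': [0.3884, -0.1122, 0.2812], 'ee_rot': [-3.1399, 0.0882, -2.7757], 'wrist_force': [0.9343, 0.1599, 0.5188], 'wrist_torque': [0.0403, -0.1432, -0.03], 'joint_positions': [-0.4787, -0.2985, 1.5748, 0.0666, 1.8049, -2.3979]}
Maxis 0.19 Frad -0.76 Ftan 0.57 r 0.3871 ang -133.53 yaw-180 -159.03
scene [[308.6, 215.0], [302.8, 188.7], [302.4, 194.3]]
[([189.1, 173.4], 0.74), ([145.6, 201.3], 0.6)] [[305.4 202.5]]
side [[235.0, 214.7], [268.4, 217.8], [268.5, 223.2]]
[([377.5, 184.5], 0.9), ([250.5, 219.3], 0.66), ([166.4, 346.8], 0.56)] [[252.3 217.7]]
```

View pics/c5.png

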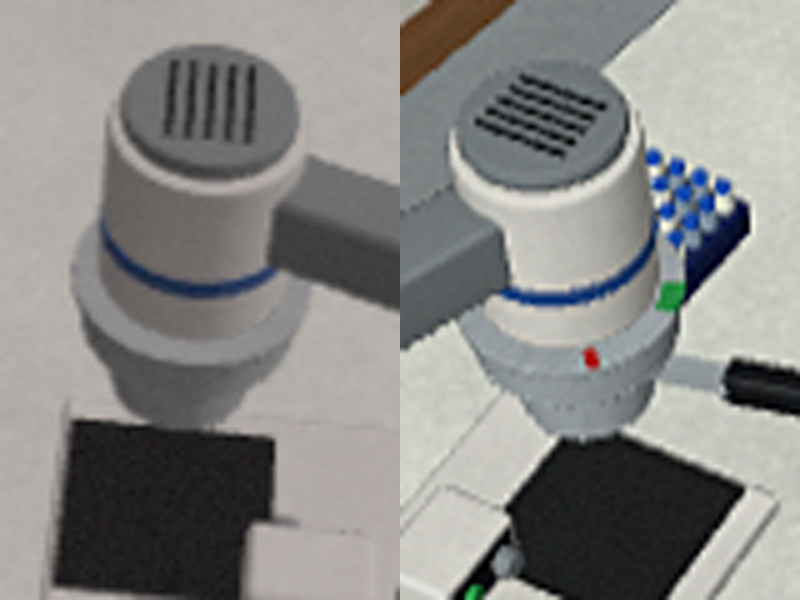

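```bash
python3 -c "
from bench import *
print(close_job())"
```

```text
the job is handed in; nothing more can be done
None
```

The steel cup is hanging level in the mill collar, turned about 60° counterclockwise until the lugs met a hard stop. I snugged it up to about 2 N m above the running torque, then let go and handed the job in at about 27 s. I had no direct reading of the safety switch, so its closing is inferred from the lugs being firmly against their stops.

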